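# Reverse the ratchet of the glue press and clamp the pine block

### The arm

A 7-joint arm with a two-finger parallel gripper is mounted at the origin on the work surface; the furniture and walls round the work are solid. World frame = base frame: x ahead of the robot, y to its left, z up, the work surface at z = 0. Lengths are in m, angles in rad, forces in N, time in s.
With the tool pointing down it reaches from about 0.35 to 0.9 m from the base axis. Payload 19.9 kg.
Tool frame: the origin (TCP) lies midway between the tips of the shut fingers; the grasp point (between the pads) lies pinch_z behind it (pinch_z is the distance from the TCP to the grasp point, in m); z points along the fingers, x is the direction in which the jaws open and shut, and the axes are right-handed (so a half turn about z gives the same grasp; the last joint's range is limited). The gripper opens to 94 mm and grips with 3 to 60 N. Pads are 16 mm wide; open, the fingers measure 119 mm over their backs; the gripper's body (75 mm by 177 mm) begins 78 mm behind the grasp point.
Start: joints at [1.306, 0.417, -0.01, 1.614, 0.005, 1.111, -0.053], TCP at [0.138, -0.61, 0.205] pointing down, gripper open.
Joint ranges: [-2.81, 2.81], [-0.39, 2.02], [-1.27, 1.25], [0.06, 2.57], [-1.19, 4.33], [0.19, 2], [-2.82, 2.82]. Speed limits (rad/s): [1.89, 1.89, 2.39, 2.39, 3.01, 3.01, 3.01].

### API

Orientations are given as [roll, pitch, yaw] about the fixed x, y, z axes, in that order (R = Rz(yaw) Ry(pitch) Rx(roll)).
In Python, from cell import get_obs, capture, hand_in, pinch_z gives the robot as it stands.
- The arm moves only by the tool apply_moves, never from a script. Its argument "motion" is a list of rows, each a list of 3 entries, a list of its own where there are three numbers: the turn, a rotation vector about the tool's x, y, z in rad, then the shift along the tool's x, y, z in m, then the gripper command: -1 is fully open, 1 is shut, values between are in proportion. A call has exactly 8 rows; each row is the pose to reach, as a shift and turn from the pose commanded when the call began, along the tool's axes at that moment; what a row does not reach only later rows make up. A row lasts 1/8 s, in which the tool goes at most 62.5 mm and 10.7 degrees, less where a joint would pass 70% of its speed; a pose out of reach is approached as far as the arm can. A call with a gripper value outside its range is refused whole. The fingers move at their own pace and stop on an object; the grip force is fixed at half the most. Time passes only in rows, so rows that repeat a pose let the fingers close, or fill a call up. It gives the time, the measured TCP pose, the force and the opening at its end, in the units of the state.
- get_obs(): the state, without advancing time (a new reading comes with each control period).
- capture(name): name is "scene" or "top"; returns a dict with "color" (384x512x3 uint8, red, green, blue), "fx", "fy", "cx", "cy" (pixels), "k1" (the pictures are not rectified: a ray, as slopes to the right and down, at radius r is drawn at 1 + k1 r^2 times it, then the intrinsics apply), "T" (4x4, takes a point from camera to world coordinates). Camera axes: x right, y down, z forward; pixel columns grow to the right and rows downward; lengths in m; the calibration is good to about 2 mm. A picture is of the moment at which its call begins. There is no depth.
- hand_in(): hands the job in, once; it reports no verdict.
The state is a dict: "time": time; "q": joint angles; "dq": joint speeds; "tau": joint torques, N m; "position": TCP position; "ee_rot": TCP orientation; "ft_force": force on the tool from outside, world axes, zero at the start; "moment": the same for the moment, N m; "grip_width": finger opening in m.
Only numpy, scipy, OpenCV 4.12 (cv2) and the standard library are available. Lean on these libraries where they do the work, as an engineer would, in place of code of your own. Each camera call takes 0.05 s, during which the arm holds its last target.

### The job

Clamp the pine block that lies in the small glue press. The press's ratchet handle is still set to loosen: push its direction tab right over to the clockwise side, swing the handle back anticlockwise by at least 40 degrees to feel that it now free-wheels without turning the screw, then ratchet it clockwise, with as many strokes as it takes, until the caul presses on the block and the pull at the grip reaches about 8 N; over 10 N bruises the pine. Do not loosen the screw; leave the tab on the clockwise side, let go, and leave the block and everything else on the bench where they are.

Things in the scene. Friction and masses are not known exactly. Their poses are not given: they have to be found in the camera images.
- bed_center (a point): Centre of the top of the press's plywood bed, 26 mm above the black bench mat it stands on (the mat is 8 mm thick); x points to the far side of the press, y along the line of its two steel columns (18 mm thick, 80 mm either side of the screw, ends 204 mm above the mat). Grey base plate 130 x 230 x 14 mm, fixed; grey crossbeam, top 160 mm up; 30 mm nuts on the columns reach 177 mm.
- handle_axis (a point): Point on the vertical axis of the press's screw, 214 mm above the mat (level with the grip's middle). z up; its axes turn with the handle, x pointing from the screw to the grip. The dark flat handle (18 mm wide, 173 to 184 mm up) lies under the toothed wheel and reaches from here to the grip.
- grip (a point): Middle of the black upright grip at the handle's end: a round post 22 mm thick, free from 191 to 242 mm above the mat, fixed to the handle; this point is 214 mm up, 150 mm from the screw's axis. Force here, square to the handle, in motion: about 1 N free-wheeling, with light clicks every 24 degrees; 3.5 N turning the screw with the caul in the air; then 3.2 N more for each 100 N of clamping force.
- tab (a point): Middle of the ratchet's direction tab: upright dark plate, 12 mm along the handle and 6 mm across it, 196 to 231 mm above the mat; this point is 220 mm up, 61 mm from the screw's axis, between wheel and grip. It tips on a pivot 41 mm from the axis. Sprung to either side: about 2 N sideways takes it past the middle, then it snaps over (14 mm). Pushed on at 8 N or more it would turn the screw.
- pawl (a joint): Tilt of the direction tab on the handle, rad: -0.35 leans fully anticlockwise seen from above (as at the start), +0.35 fully clockwise. The ratchet turns the screw only towards the side the tab leans to and free-wheels the other way; clockwise tightens. It reads 0.17 to either side where a pawl end stands on a tooth's top, and dips to that at each click.
- handle (a joint): Angle of the handle, rad, growing clockwise seen from above; 0 points it straight out over the far side of the press, along x of bed_center. It meets the columns at -1.3 and +1.3 and cannot go right round (a stop there feels like a tight screw). It starts between 0.8 and 1.1.
- wheel_mark (a point): Centre-punch mark on top of the ratchet's toothed wheel (53 mm across, 15 round teeth, 186 to 198 mm up, fixed to the screw; the hexagon nut on it ends at 213 mm). The mark is 16.5 mm from the screw's axis and moves only as the screw turns.
- caul: The caul: a pale hardwood block 100 x 90 x 22 mm under a dark yoke that slides on the columns; one clockwise turn of the screw lowers it by 30 mm. Origin at the centre of its lower face. It starts 2 to 7 mm above the block. Bearing on it, 0.1 rad of handle adds about 115 N: 8 N at the grip is about 145 N, 10 N is 210 N. Let go, screw and handle spring back a little and hold about 95 N.
- pine_block: The work: a pine block 28 x 190 x 19 mm lying loose on the press's bed, front to back through the press, its middle under the caul. Origin at the centre of its underside, y along its length.
- glue_tube: Glue tube, 53 x 193 x 36 mm, lying on the left; bystander. Origin at the centre of its underside.
- spring_clamp: Orange spring clamp, 60 x 130 x 20 mm, lying on the left; bystander. Origin at the centre of its underside.
- pencil: Pencil, 7 x 139 x 7 mm, left of the press; bystander. Origin at the centre of its underside.
- caul_spare: Wooden T-shaped caul with a black face, 133 x 80 x 52 mm; bystander. Origin at the centre of its underside.

How it is judged:
On the way, in this order (a step that is already met when the one before it is completed fails the run):
1. the direction tab is over on the clockwise side, the screw not turned (value of joint pawl above 0.1 rad and distance of wheel_mark from where it was at the start of the episode below 0.004 m), for 0.2 s.
2. the handle has been swung back anticlockwise by 35 degrees or more with the screw standing still (value of joint pawl above 0.05 rad and value of joint handle below 0.75 rad and distance of grip from where it was at the start of the episode above 0.09 m and distance of wheel_mark from where it was at the start of the episode below 0.004 m), for 0.1 s.
3. the caul presses on the block with at least 50 N (contact force between caul and pine_block above 50 N), for 0.3 s.
At the end, for the whole second after the job is handed in: The caul presses on the pine block with at least 50 N, held by the screw alone and standing still (under 5 mm/s); the direction tab stands on the clockwise side (joint above 0.1 rad); the block is within 8 mm of where it lay (contact force between caul and pine_block above 50 N and value of joint pawl above 0.1 rad and distance of pine_block from where it was at the start of the episode below 0.008 m and linear speed of caul below 0.005 m/s); the robot touches nothing.
It fails at once if the block is bruised: the caul presses with more than 240 N (contact force between caul and pine_block above 240 N).
It fails at once if the screw is turned loose: it moves by half a radian with the tab on the anticlockwise side (value of joint pawl below 0 rad and distance of wheel_mark from where it was at the start of the episode above 0.008 m).
It fails at once if the block is pushed out of its place by more than 15 mm (distance of pine_block from where it was at the start of the episode above 0.015 m).
It fails at once if something else on the bench is shifted by more than 30 mm (distance of any of glue_tube, spring_clamp, pencil, caul_spare from where it was at the start of the episode above 0.03 m).
It also fails if it takes over 67 s, if anything falls off the work surface, if the arm or the gripper's body presses on something with over 40 N, if the wrist force passes 120 N, or if a joint passes its speed limit or range.

## Working session

There is one attempt and no reset: what is moved stays moved. The work goes in short steps, Python scripts to look and compute and a tool call to move; the robot and the scene stay as the last step left them, time stands still between calls to the robot, and variables do not carry over. Pictures are saved under pics/ and viewed, and the job is handed in when it is done.

Besides the shell and the picture viewer there is one more tool, called after ">>>" as name(argument=value, ...), one argument or row to a line, values as JSON. apply_moves: Moves the arm, as the interface text tells. Its arguments: {"type":"object","properties":{"motion":{"type":"array","items":{"type":"array"}}},"required":["motion"]}

```bash
ls; mkdir -p pics
cat > h.py <<'E'
import numpy as np, cv2
from cell import get_obs, capture, hand_in, pinch_z
np.set_printoptions(precision=4,suppress=True)
def ray(c,u,v):
    xd=(u-c['cx'])/c['fx']; yd=(v-c['cy'])/c['fy']
    x,y=xd,yd
    for _ in range(30):
        s=1+c['k1']*(x*x+y*y); x,y=xd/s,yd/s
    T=np.array(c['T']); d=T[:3,:3]@np.array([x,y,1]); return T[:3,3],d
def onz(c,u,v,z):
    o,d=ray(c,u,v); return o+d*(z-o[2])/d[2]
def proj(c,p):
    T=np.array(c['T']); q=T[:3,:3].T@(np.array(p)-T[:3,3]); x,y=q[0]/q[2],q[1]/q[2]
    s=1+c['k1']*(x*x+y*y); return np.array([c['fx']*x*s+c['cx'],c['fy']*y*s+c['cy']])
def save(c,n,crop=None,scale=1):
    im=c['color'][:,:,::-1]
    if crop: a,b,e,f=crop; im=im[b:f,a:e]
    im=cv2.resize(im,None,fx=scale,fy=scale,interpolation=cv2.INTER_CUBIC); cv2.imwrite('pics/'+n+'.png',im)
E
python3 - <<'E'
from h import *
import pickle
print(get_obs(),pinch_z)
for n in ['scene','top']:
    c=capture(n); pickle.dump(c,open(n+'0.pkl','wb')); save(c,n+'0',None,1.5); print(n,c['fx'],c['fy'],c['cx'],c['cy'],c['k1'],c['T'])
E
```

```text
pics
{'time': 0.0, 'q': array([ 1.3065,  0.418 , -0.0103,  1.6142,  0.0047,  1.1107, -0.053 ]), 'dq': array([-0.0012, -0.0006, -0.0008, -0.0006,  0.0013,  0.0007,  0.001 ]), 'tau': array([  0.0008, -85.1255,   0.6391, -42.5985,  -0.0488,   0.0187,
         0.0002]), 'position': array([ 0.138 , -0.6092,  0.2048]), 'ee_rot': array([ 3.1415,  0.0012, -1.348 ]), 'ft_force': array([-0.6156, -0.1308, -0.9077]), 'moment': array([-0.0166,  0.0131, -0.02  ]), 'grip_width': 0.09425608090083547} 0.0188
scene 438.7647958488632 438.7647958488632 256.2552219579054 198.36954475632976 -0.06018581580302133 [[ 0.8491  0.2297 -0.4757  1.0554]
 [ 0.5282 -0.3855  0.7566 -0.8288]
 [-0.0096 -0.8937 -0.4486  0.6678]
 [ 0.      0.      0.      1.    ]]
top 389.1504963576586 389.1504963576586 253.53534309931766 194.38525496036343 -0.1322519333758019 [[-0.0153 -0.9892  0.1459  0.4063]
 [-0.9996  0.0118 -0.0246  0.0273]
 [ 0.0226 -0.1462 -0.989   1.0054]
 [ 0.      0.      0.      1.    ]]
```

View pics/scene0.png

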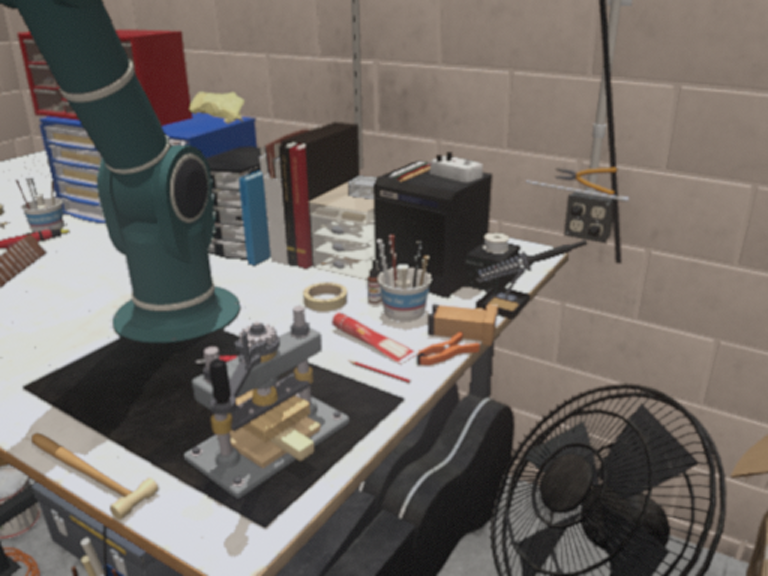

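View pics/top0.png

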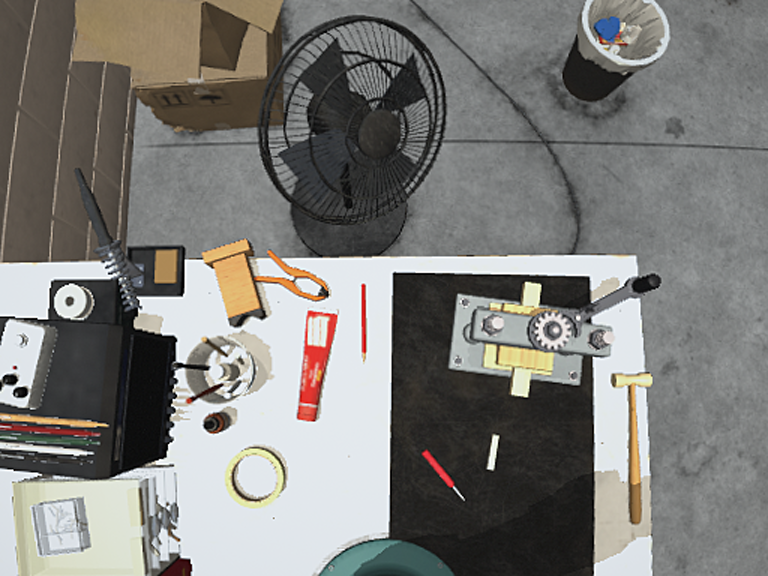

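Run:
```python
from h import *
import pickle
c=pickle.load(open('scene0.pkl','rb')); save(c,'s0z',(115,195,245,335),5)
c=pickle.load(open('top0.pkl','rb')); save(c,'t0z',(290,170,450,275),5)
```

```text
(no output)
```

View pics/s0z.png

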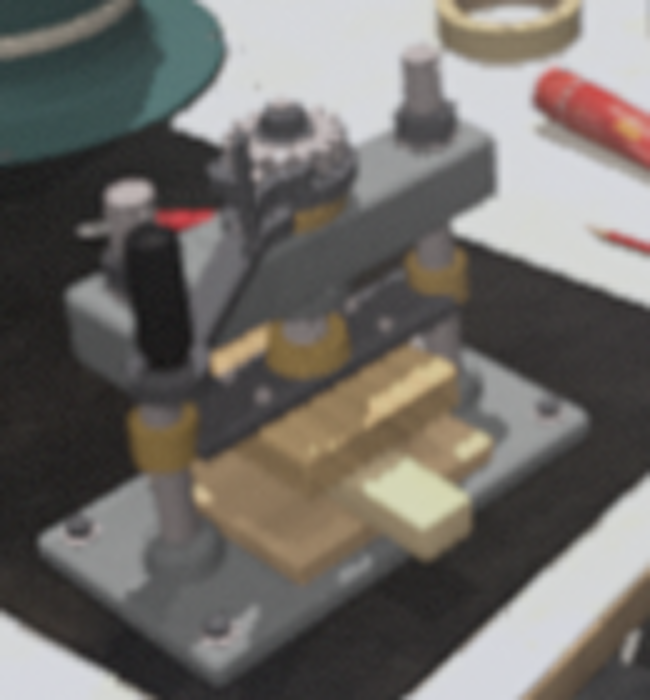

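View pics/t0z.png

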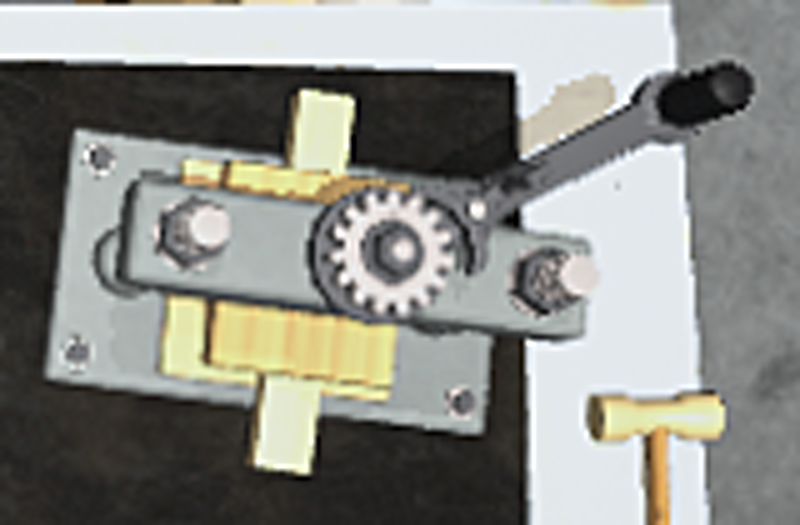

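Run:
```python
from h import *
import pickle
c=pickle.load(open('top0.pkl','rb'))
Z=lambda x,y:(290+x/5-.4,170+y/5-.4)
P={}
for n,x,y,z in [('colL',210,225,.212),('colR',580,275,.212),('nut',402,250,.221),('grip',735,85,.250),('c1',78,128,.022),('c2',45,380,.022),('c3',485,433,.022),('wheel',392,252,.206),('pivot',477,210,.204),('tab',515,185,.239),('blkfar',328,92,.053),('blknear',282,470,.053)]:
    P[n]=onz(c,*Z(x,y),z); print(n,P[n])
d=P['colL']-P['colR'];print(np.linalg.norm(d),np.degrees(np.arctan2(d[1],d[0])),(P['colL']+P['colR'])/2)
print(np.linalg.norm(P['c1']-P['c2']),np.linalg.norm(P['c3']-P['c2']),(P['c1']+P['c3'])/2)
g=P['grip']-(P['colL']+P['colR'])/2; print(np.linalg.norm(g[:2]))
s=pickle.load(open('scene0.pkl','rb'))
S=lambda x,y:(115+x/5-.4,195+y/5-.4)
for n,x,y,z in [('colR',130,190,.212),('colL',422,55,.212),('nut',283,110,.221),('grip',153,238,.25)]:
    print('scene',n,onz(s,*S(x,y),z))
```

```text
colL [ 0.4792 -0.1532  0.212 ]
colR [ 0.4553 -0.3112  0.212 ]
nut [ 0.4667 -0.2313  0.221 ]
grip [ 0.5294 -0.3681  0.25  ]
c1 [ 0.5477 -0.1299  0.022 ]
c2 [ 0.4194 -0.1089  0.022 ]
c3 [ 0.387  -0.3361  0.022 ]
wheel [ 0.4671 -0.2318  0.206 ]
pivot [ 0.4843 -0.2707  0.204 ]
tab [ 0.4909 -0.2744  0.239 ]
blkfar [ 0.56   -0.2528  0.053 ]
blknear [ 0.3725 -0.2206  0.053 ]
0.15980840525677004 81.41427805347466 [ 0.4672 -0.2322  0.212 ]
0.12996487079554675 0.22951258848523545 [ 0.4673 -0.233   0.022 ]
0.14939066822500063
scene colR [ 0.4526 -0.3108  0.212 ]
scene colL [ 0.4805 -0.1568  0.212 ]
scene nut [ 0.4727 -0.2399  0.221 ]
scene grip [ 0.5341 -0.3737  0.25  ]
```

Run:
```python
from h import *
import pickle
A=np.array([.467,-.232]); th=np.radians(-65.1); h=np.array([np.cos(th),np.sin(th)]); cw=np.array([h[1],-h[0]])
def P(r,t,z): return np.r_[A+r*h+t*cw,z]
for n,crop,sc in [('scene',(135,205,195,275),10),('top',(360,180,420,230),10)]:
    c=pickle.load(open(n+'0.pkl','rb')); save(c,n+'tab',crop,sc)
    im=cv2.imread('pics/'+n+'tab.png')
    for (p,col) in [(P(61,-.007,.239),(0,0,255)),]: pass
    for r,t,z,col in [(.061,-.007,.239,(0,0,255)),(.061,-.007,.205,(0,255,255)),(.041,0,.204,(0,255,0)),(.061,.007,.239,(255,0,0))]:
        u=(proj(c,P(r,t,z))-np.array(crop[:2])+.5)*sc; cv2.circle(im,tuple(int(v) for v in u),4,col,-1)
    cv2.imwrite('pics/'+n+'tab.png',im)
```

```text
(no output)
```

View pics/scenetab.png

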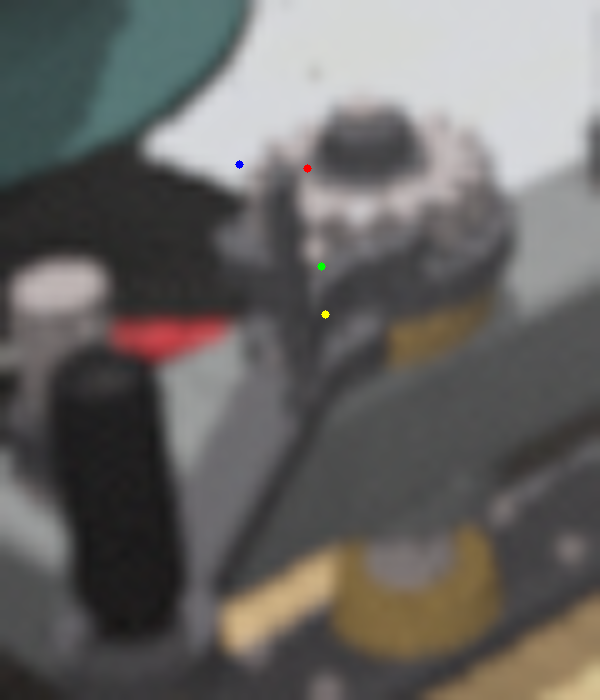

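View pics/toptab.png

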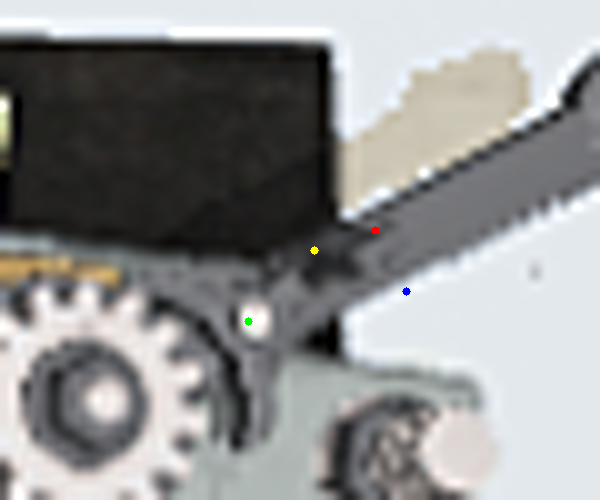

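>>> apply_moves(
  motion=[
    [[0, 0, 0], [0, 0, -0.06], 1],
    [[0, 0, 0], [0, 0, -0.115], 1],
    [[0, 0, 0.13], [-0.024, -0.045, -0.115], 1],
    [[0, 0, 0.27], [-0.048, -0.09, -0.115], 1],
    [[0, 0, 0.41], [-0.073, -0.134, -0.115], 1],
    [[0, 0, 0.54], [-0.097, -0.179, -0.115], 1],
    [[0, 0, 0.68], [-0.121, -0.224, -0.115], 1],
    [[0, 0, 0.82], [-0.145, -0.268, -0.115], 1],
  ],
)

```text
time: 1.1
position: [0.3685, -0.4075, 0.3203]
ee_rot: [3.141, 0.0, -2.172]
ft_force: [1.5, -0.2, -0.2]
grip_width: 0.0175
```

```bash
cat >> h.py <<'E'
from scipy.spatial.transform import Rotation as Ro
AX=np.array([.467,-.232]); BX=-8.6
def tgt(hd_cw,r,t,z):
    """pose: handle angle rad cw, radius, tangential (cw+); tool x = cw"""
    th=np.radians(BX)-hd_cw; h=np.array([np.cos(th),np.sin(th)]); cw=np.array([h[1],-h[0]])
    return np.r_[AX+r*h+t*cw,z], Ro.from_matrix(np.c_[np.r_[cw,0],np.r_[-h,0],[0,0,-1]])
def rel(p,R,p0,R0):
    d=R0.inv()*R
    return d.as_rotvec(), R0.inv().apply(p-p0)
def cur():
    o=get_obs(); return o,o['position'],Ro.from_euler('xyz',o['ee_rot'])
def loc(hd):
    o,p,R=cur(); th=np.radians(BX)-hd; h=np.array([np.cos(th),np.sin(th)]); cw=np.array([h[1],-h[0]])
    d=p[:2]-AX; return d@h,d@cw,p[2],o['ft_force'][:2]@cw,o['ft_force'][:2]@h,o['ft_force'][2]
E
python3 - <<'E'
from h import *
o,p,R=cur(); print(o)
print(rel(*tgt(.986,.061,-.031,.32),p,R))
E
```

```text
{'time': 1.1, 'q': array([ 0.8475,  0.1955, -0.0795,  1.6499,  0.016 ,  1.2971, -1.4073]), 'dq': array([-0.5932, -0.0158, -0.1553,  0.0197,  0.0291, -0.0034, -1.8645]), 'tau': array([  7.8784, -67.9176,   0.6959, -45.1992,  -0.1192,   0.0957,
         6.2081]), 'position': array([ 0.3685, -0.4075,  0.3203]), 'ee_rot': array([ 3.1412,  0.    , -2.1725]), 'ft_force': array([ 1.5399, -0.2053, -0.2464]), 'moment': array([ 0.0207, -0.0298, -0.0272]), 'grip_width': 0.01750537583294314}
(array([ 0.0004, -0.0001,  0.5344]), array([-0.1961, -0.0502,  0.0003]))
```

>>> apply_moves(
  motion=[
    [[0, 0, 0.13], [-0.049, -0.013, 0], 1],
    [[0, 0, 0.27], [-0.098, -0.025, 0], 1],
    [[0, 0, 0.4], [-0.147, -0.038, 0], 1],
    [[0, 0, 0.534], [-0.196, -0.05, 0], 1],
    [[0, 0, 0.534], [-0.196, -0.05, 0.03], 1],
    [[0, 0, 0.534], [-0.196, -0.05, 0.06], 1],
    [[0, 0, 0.534], [-0.196, -0.05, 0.06], 1],
    [[0, 0, 0.534], [-0.196, -0.05, 0.06], 1],
  ],
)

```text
time: 2.1
position: [0.5193, -0.2752, 0.2616]
ee_rot: [-3.141, 0.001, -2.702]
ft_force: [0.5, -0.1, 0.8]
grip_width: 0.0005
```

Run:
```python
from h import *
print(get_obs()['q'],np.array(loc(.986)))
print(rel(*tgt(.986,.061,-.031,.26),*cur()[1:]))
c=capture('scene'); save(c,'s1',(90,130,250,280),5)
c=capture('top'); save(c,'t1',(290,120,490,270),4)
```

```text
[ 0.549   0.3074 -0.1429  1.6402  0.0463  1.1964 -2.3064] [ 0.0612 -0.0292  0.2616 -0.4093  0.3163  0.8345]
(array([-0.0007,  0.0006,  0.0047]), array([-0.0018,  0.0002,  0.0016]))
```

View pics/s1.png

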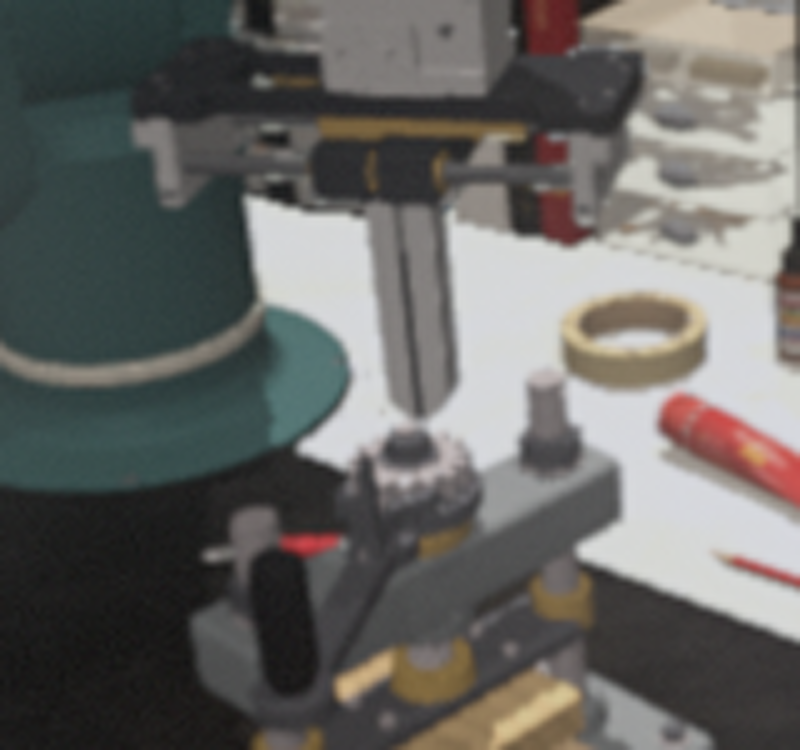

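View pics/t1.png

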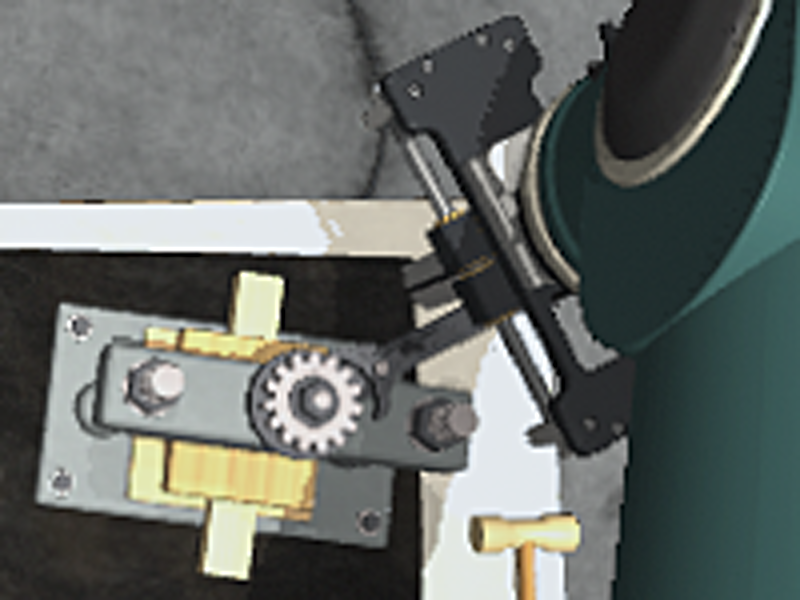

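>>> apply_moves(
  motion=[
    [[0, 0, 0.004], [-0.002, 0, 0.02], 1],
    [[0, 0, 0.004], [-0.002, 0, 0.04], 1],
    [[0, 0, 0.004], [-0.002, 0, 0.0535], 1],
    [[0, 0, 0.004], [-0.002, 0, 0.0535], 1],
    [[0, 0, 0.004], [0, 0, 0.0535], 1],
    [[0, 0, 0.004], [0.002, 0, 0.0535], 1],
    [[0, 0, 0.004], [0.003, 0, 0.0535], 1],
    [[0, 0, 0.004], [0.003, 0, 0.0535], 1],
  ],
)

```text
time: 3.2
position: [0.5162, -0.2763, 0.2071]
ee_rot: [-3.141, 0.0, -2.706]
ft_force: [-0.2, -0.6, 0.3]
grip_width: 0.0009
```

Run:
```python
from h import *
print(np.array(loc(.986)))
c=capture('scene'); save(c,'s2',(130,180,210,265),8)
```

```text
[ 0.061  -0.026   0.2071  0.4754  0.4805  0.259 ]
```

View pics/s2.png

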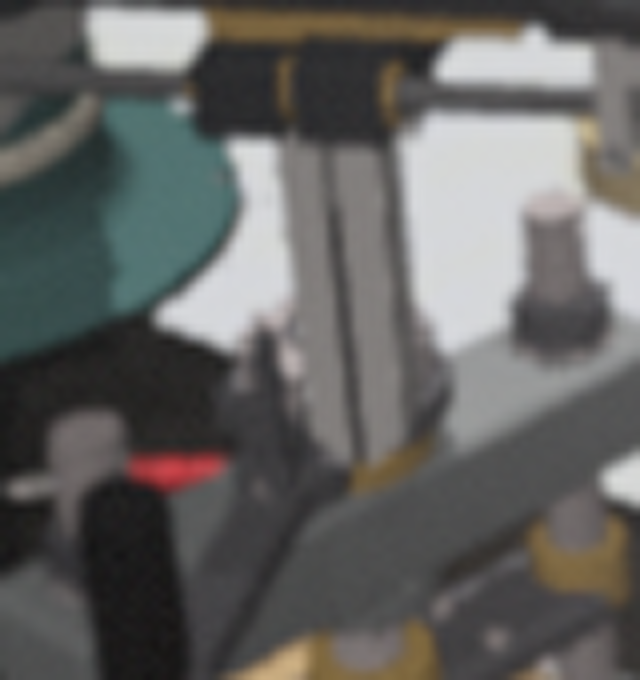

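>>> apply_moves(
  motion=[
    [[0, 0, 0], [0.002, 0, 0], 1],
    [[0, 0, 0], [0.004, 0, 0], 1],
    [[0, 0, 0], [0.005, 0, 0], 1],
    [[0, 0, 0], [0.006, 0, 0], 1],
    [[0, 0, 0], [0.007, 0, 0], 1],
    [[0, 0, 0], [0.008, 0, 0], 1],
    [[0, 0, 0], [0.009, 0, 0], 1],
    [[0, 0, 0], [0.009, 0, 0], 1],
  ],
)

```text
time: 4.25
position: [0.5082, -0.28, 0.207]
ee_rot: [-3.142, 0.0, -2.706]
ft_force: [1.6, 0.9, 0.5]
grip_width: -0.0001
```

Run:
```python
from h import *
print(np.array(loc(.986)))
c=capture('scene'); save(c,'s3',(130,180,210,265),8)
```

```text
[ 0.0609 -0.0171  0.207  -1.8043 -0.1685  0.5341]
```

View pics/s3.png

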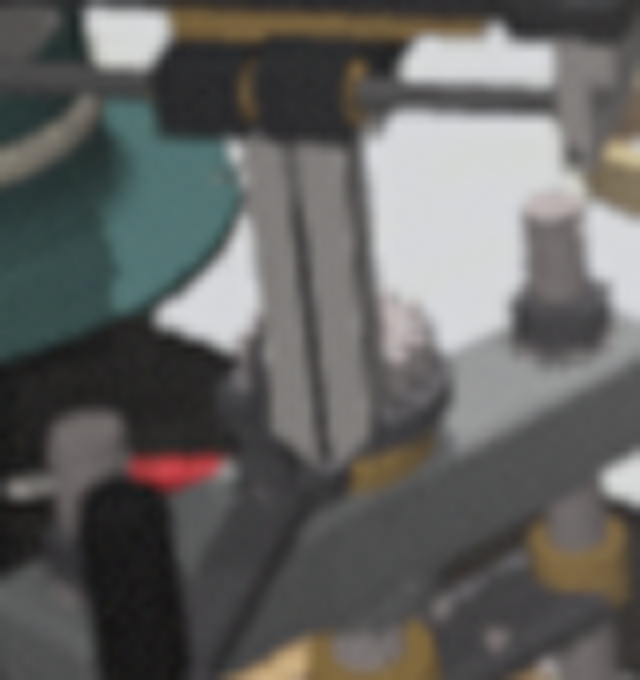

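>>> apply_moves(
  motion=[
    [[0, 0, 0], [0.001, 0, 0], 1],
    [[0, 0, 0], [0.002, 0, 0], 1],
    [[0, 0, 0], [0.003, 0, 0], 1],
    [[0, 0, 0], [0.004, 0, 0], 1],
    [[0, 0, 0], [0.005, 0, 0], 1],
    [[0, 0, 0], [0.006, 0, 0], 1],
    [[0, 0, 0], [0.006, 0, 0], 1],
    [[0, 0, 0], [0.006, 0, 0], 1],
  ],
)

```text
time: 5.3
position: [0.5027, -0.2825, 0.2069]
ee_rot: [3.141, 0.0, -2.706]
ft_force: [-0.0, 0.0, -0.3]
grip_width: 0.0003
```

Run:
```python
from h import *
print(np.array(loc(.986)))
c=capture('scene'); save(c,'s4',(130,180,210,265),8)
```

```text
[ 0.0609 -0.0111  0.2069  0.0364 -0.0362 -0.2762]
```

View pics/s4.png

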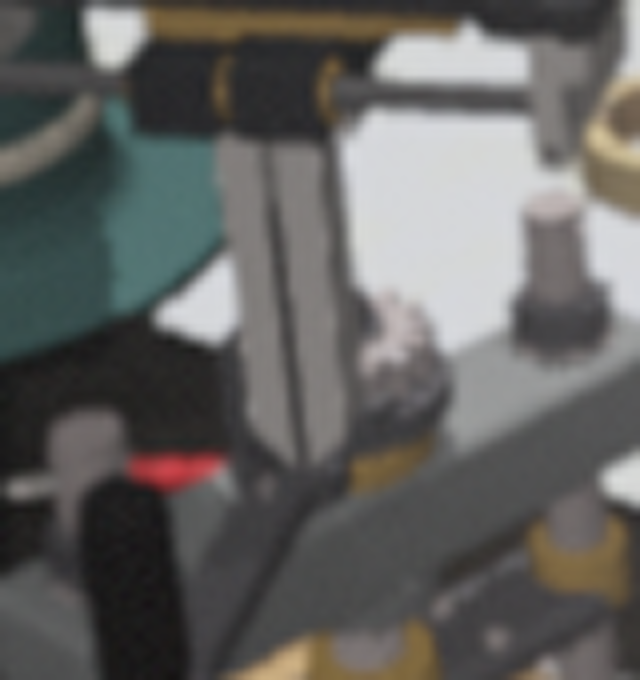

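>>> apply_moves(
  motion=[
    [[0, 0, 0], [-0.006, 0, 0], 1],
    [[0, 0, 0], [-0.006, 0, -0.04], 1],
    [[0, 0, 0], [-0.006, 0, -0.075], 1],
    [[0, 0, 0], [0.003, -0.045, -0.075], 0.15],
    [[0, 0, 0], [0.011, -0.089, -0.075], 0.15],
    [[0, 0, 0], [0.011, -0.089, -0.075], 0.15],
    [[0, 0, 0], [0.011, -0.089, -0.075], 0.15],
    [[0, 0, 0], [0.011, -0.089, -0.075], 0.15],
  ],
)

```text
time: 6.35
position: [0.5306, -0.3668, 0.2821]
ee_rot: [3.142, 0.0, -2.705]
ft_force: [0.2, 0.4, 0.0]
grip_width: 0.0395
```

Run:
```python
from h import *
print(np.array(loc(.986)))
c=capture('scene'); save(c,'s5',(110,150,210,265),6)
c=capture('top'); save(c,'t5',(330,170,430,250),6)
```

```text
[ 0.1491 -0.0009  0.2821 -0.3759 -0.279   0.0056]
```

View pics/s5.png

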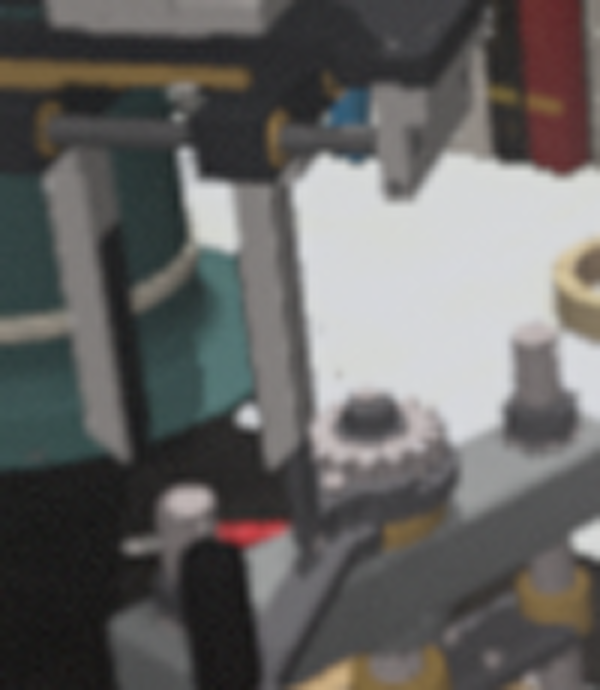

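View pics/t5.png

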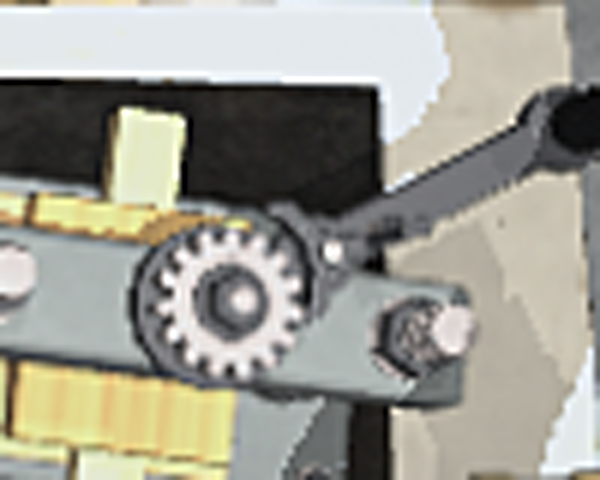

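>>> apply_moves(
  motion=[
    [[0, 0, 0], [0.001, -0.001, 0.02], 0.15],
    [[0, 0, 0], [0.001, -0.001, 0.04], 0.15],
    [[0, 0, 0], [0.001, -0.001, 0.06], 0.15],
    [[0, 0, 0], [0.001, -0.001, 0.073], 0.15],
    [[0, 0, 0], [0.001, -0.001, 0.073], 0.36],
    [[0, 0, 0], [0.001, -0.001, 0.073], 0.36],
    [[0, 0, 0], [0.001, -0.001, 0.073], 0.36],
    [[0, 0, 0], [0.001, -0.001, 0.073], 0.36],
  ],
)

```text
time: 7.45
position: [0.5299, -0.3693, 0.2094]
ee_rot: [-3.141, 0.0, -2.706]
ft_force: [-0.7, -0.1, 0.0]
grip_width: 0.0297
```

Run:
```python
from h import *
print(np.array(loc(.986)),get_obs()['grip_width'])
c=capture('scene'); save(c,'s6',(110,170,210,265),6)
```

```text
[ 0.151   0.0008  0.2094  0.6722 -0.245   0.0266] 0.029720857618158233
```

View pics/s6.png

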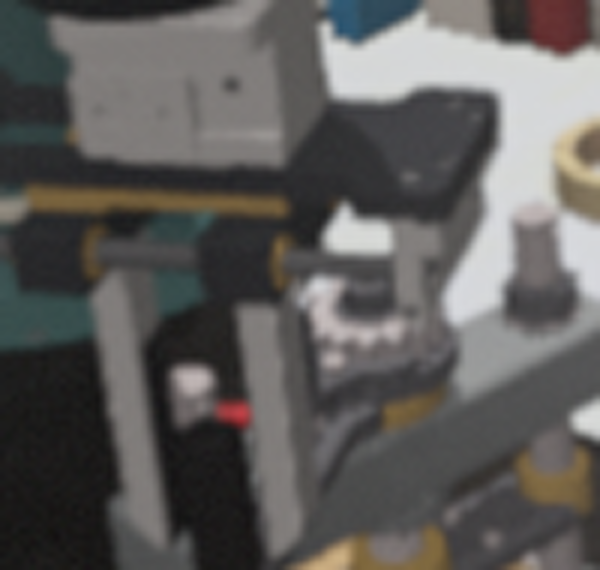

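>>> apply_moves(
  motion=[
    [[0, 0, -0.1], [-0.015, 0.001, 0], 0.36],
    [[0, 0, -0.2], [-0.03, 0.003, 0], 0.36],
    [[0, 0, -0.3], [-0.0445, 0.0065, 0], 0.36],
    [[0, 0, -0.4], [-0.0585, 0.012, 0], 0.36],
    [[0, 0, -0.5], [-0.072, 0.0185, 0], 0.36],
    [[0, 0, -0.6], [-0.0845, 0.026, 0], 0.36],
    [[0, 0, -0.7], [-0.0965, 0.0355, 0], 0.36],
    [[0, 0, -0.8], [-0.1075, 0.0455, 0], 0.36],
  ],
)

```text
time: 8.5
position: [0.6082, -0.2826, 0.209]
ee_rot: [-3.142, -0.0, -1.903]
ft_force: [-1.7, -0.9, -0.7]
grip_width: 0.0298
```

Run:
```python
from h import *
print(np.array(loc(.186)),get_obs()['grip_width'],get_obs()['q'])
c=capture('scene'); save(c,'s7',(110,170,230,265),6)
c=capture('top'); save(c,'t7',(330,170,430,250),6)
```

```text
[ 0.1499  0.0012  0.209   1.3847 -1.3433 -0.7077] 0.029777371719756272 [ 0.5885  0.5127 -0.2878  1.4766  0.1519  1.1741 -1.6262]
```

View pics/s7.png

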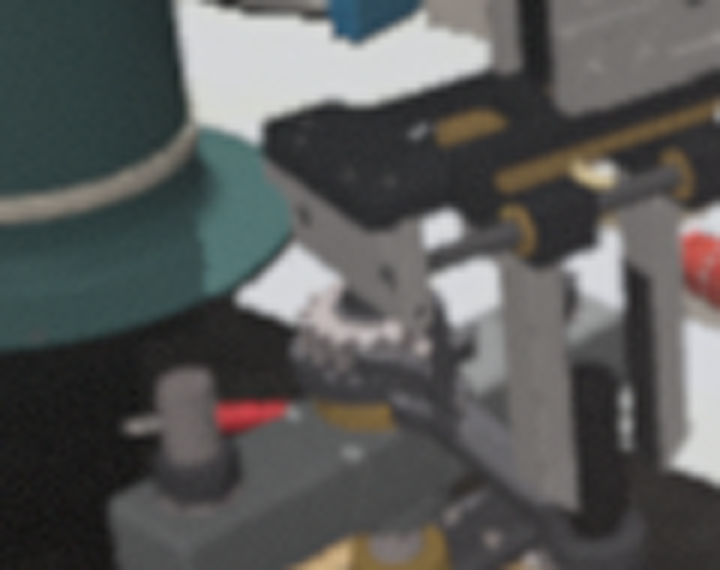

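View pics/t7.png

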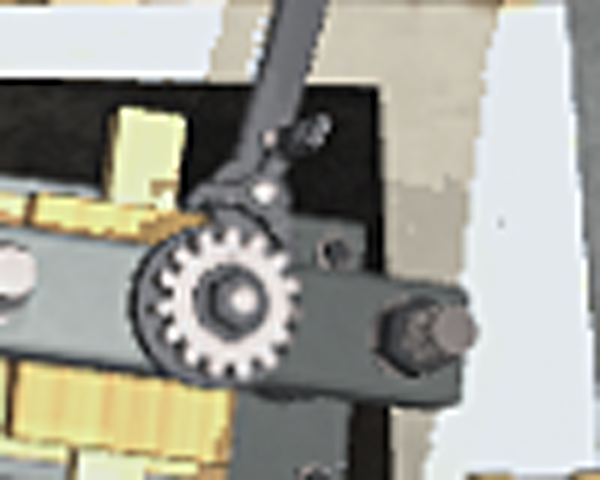

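>>> apply_moves(
  motion=[
    [[0, 0, -0.125], [-0.0185, 0.001, 0], 0.36],
    [[0, 0, -0.25], [-0.037, 0.0045, 0], 0.36],
    [[0, 0, -0.375], [-0.055, 0.0105, 0], 0.36],
    [[0, 0, -0.5], [-0.072, 0.0185, 0], 0.36],
    [[0, 0, -0.625], [-0.088, 0.0285, 0], 0.36],
    [[0, 0, -0.75], [-0.102, 0.04, 0], 0.36],
    [[0, 0, -0.875], [-0.115, 0.054, 0], 0.36],
    [[0, 0, -1.0], [-0.126, 0.069, 0], 0.36],
  ],
)

```text
time: 9.6
position: [0.5842, -0.1412, 0.2091]
ee_rot: [-3.141, -0.001, -0.905]
ft_force: [0.6, -0.5, -1.3]
grip_width: 0.03
```

Run:
```python
from h import *
print(np.array(loc(-.814)),get_obs()['grip_width'],get_obs()['q'])
c=capture('scene'); save(c,'s8',(110,170,230,265),6)
c=capture('top'); save(c,'t8',(310,150,430,250),6)
```

```text
[ 0.1482  0.0007  0.2091  0.8151  0.1528 -1.2711] 0.02998326560577797 [ 0.5985  0.4202 -0.5407  1.6582  0.2348  1.1279 -0.9102]
```

View pics/t8.png

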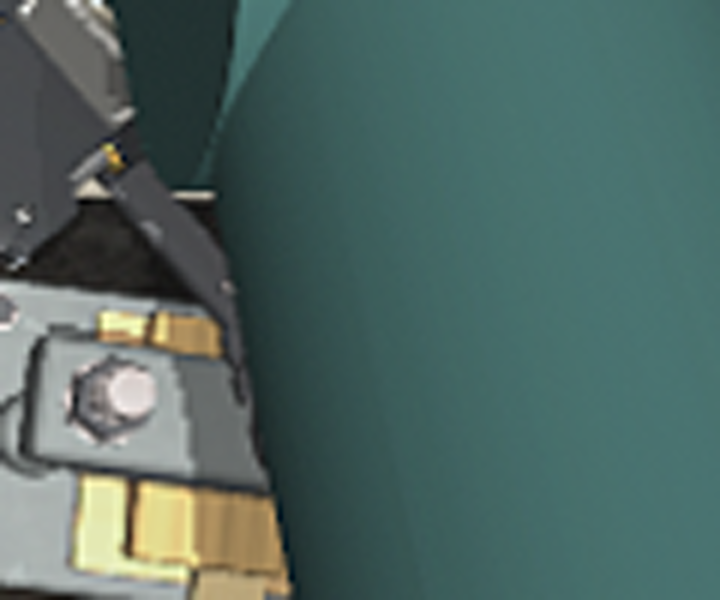

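View pics/s8.png

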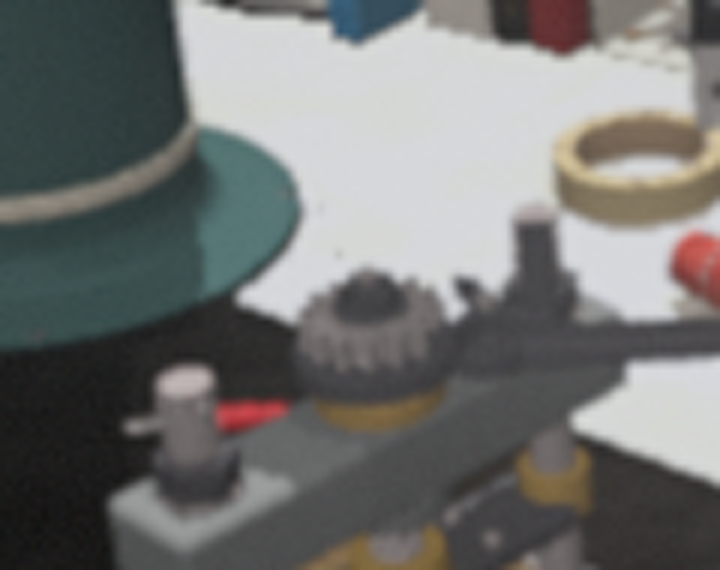

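>>> apply_moves(
  motion=[
    [[0, 0, 0.05], [0.0075, 0.0, 0], 0.36],
    [[0, 0, 0.1], [0.015, 0.0005, 0], 0.36],
    [[0, 0, 0.15], [0.0225, 0.0015, 0], 0.36],
    [[0, 0, 0.2], [0.0295, 0.003, 0], 0.36],
    [[0, 0, 0.25], [0.037, 0.0045, 0], 0.36],
    [[0, 0, 0.3], [0.044, 0.0065, 0], 0.36],
    [[0, 0, 0.35], [0.051, 0.009, 0], 0.36],
    [[0, 0, 0.4], [0.058, 0.0115, 0], 0.36],
  ],
)

```text
time: 10.7
position: [0.6111, -0.1942, 0.2089]
ee_rot: [3.141, 0.0, -1.31]
ft_force: [-1.0, 0.9, 0.3]
grip_width: 0.0302
```

Run:
```python
from h import *
print(np.array(loc(-.414)),get_obs()['ee_rot'])
c=capture('scene'); save(c,'s9',(110,180,230,305),6)
print(np.array(loc(-.414)))
```

```text
[ 0.149   0.0011  0.2089 -1.1426 -0.7317  0.3245] [ 3.1413  0.0002 -1.3097]
[ 0.1489  0.0021  0.2088  0.1024 -0.5187  0.131 ]
```

View pics/s9.png

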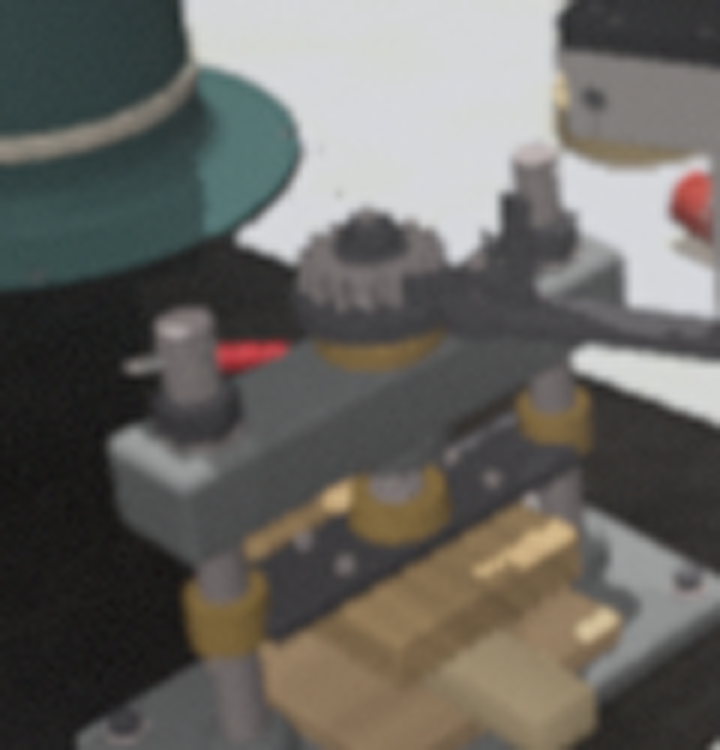

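>>> apply_moves(
  motion=[
    [[0, 0, 0.03], [0.0045, 0.0, 0], 0.36],
    [[0, 0, 0.06], [0.009, 0.0, 0], 0.36],
    [[0, 0, 0.09], [0.0135, 0.0005, 0], 0.36],
    [[0, 0, 0.12], [0.018, 0.001, 0], 0.36],
    [[0, 0, 0.15], [0.0225, 0.0015, 0], 0.36],
    [[0, 0, 0.18], [0.027, 0.0025, 0], 0.36],
    [[0, 0, 0.21], [0.0315, 0.0035, 0], 0.36],
    [[0, 0, 0.24], [0.0355, 0.0045, 0], 0.36],
  ],
)

```text
time: 11.75
position: [0.6162, -0.2293, 0.209]
ee_rot: [-3.141, 0.0, -1.548]
ft_force: [1.3, 3.2, -2.1]
grip_width: 0.03
```

Run:
```python
from h import *
print(np.array(loc(-.174)),get_obs()['ee_rot'])
c=capture('scene'); save(c,'s10',(110,180,230,305),6)
print(np.array(loc(-.174)))
c=capture('top'); save(c,'t10',(310,150,430,250),6)
```

```text
[ 0.1493  0.0009  0.209  -3.1481  1.3338 -2.145 ] [-3.1411  0.0001 -1.548 ]
[ 0.1492  0.0015  0.209  -2.5471  2.3489 -0.7172]
```

View pics/s10.png

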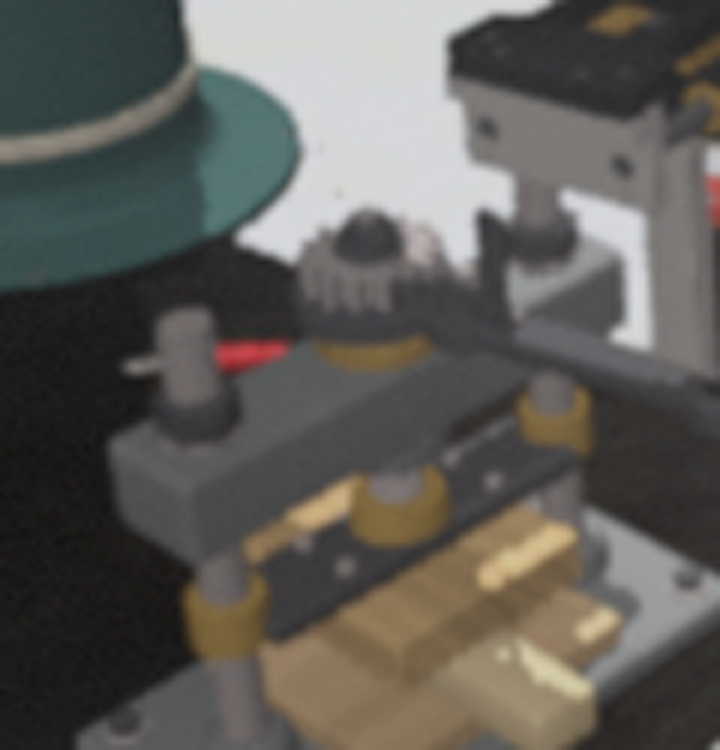

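View pics/t10.png

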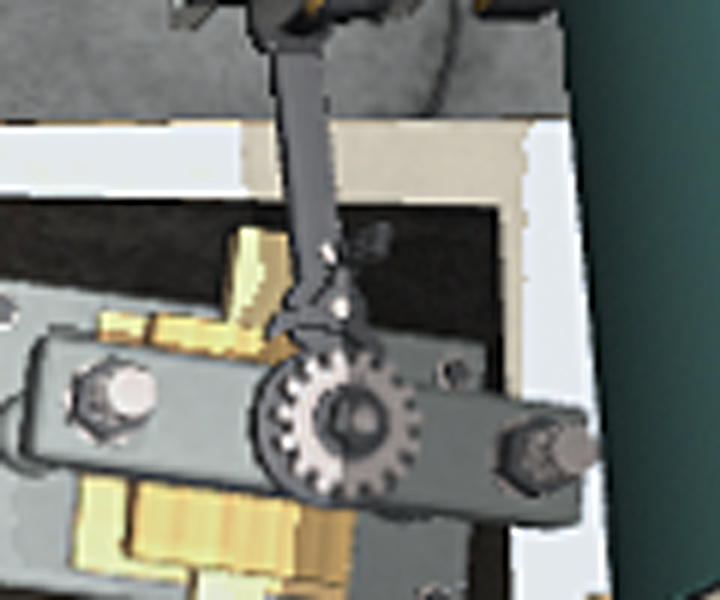

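>>> apply_moves(
  motion=[
    [[0, 0, 0.02], [0.003, 0.0, 0], 0.36],
    [[0, 0, 0.04], [0.006, 0.0, 0], 0.36],
    [[0, 0, 0.06], [0.009, 0.0005, 0], 0.36],
    [[0, 0, 0.08], [0.012, 0.0005, 0], 0.36],
    [[0, 0, 0.1], [0.015, 0.0005, 0], 0.36],
    [[0, 0, 0.12], [0.018, 0.001, 0], 0.36],
    [[0, 0, 0.14], [0.021, 0.0015, 0], 0.36],
    [[0, 0, 0.16], [0.024, 0.002, 0], 0.36],
  ],
)

```text
time: 12.85
position: [0.6147, -0.2533, 0.209]
ee_rot: [-3.141, 0.0, -1.707]
ft_force: [1.6, 2.9, 1.1]
grip_width: 0.0301
```

```bash
cat > st.py <<'E'
import sys
from h import *
import pickle
a=-1.348  # handle angle from tool yaw
o=get_obs(); y=o['ee_rot'][2]; hd=np.radians(BX)-(y+np.pi/2)
hd=(hd+np.pi)%(2*np.pi)-np.pi
print('tool hd',hd,np.array(loc(hd)),'t',o['time'])
if len(sys.argv)>1:
    c=capture('scene'); save(c,sys.argv[1],(130,225,230,305),7)
    print(np.array(loc(hd)))
E
python3 st.py s11
```

```text
tool hd -0.013608278570544918 [ 0.1493  0.001   0.209  -3.0892  1.1884  1.1363] t 12.85
[ 0.1493  0.0015  0.209  -2.9796  2.2525  0.6869]
```

View pics/s11.png

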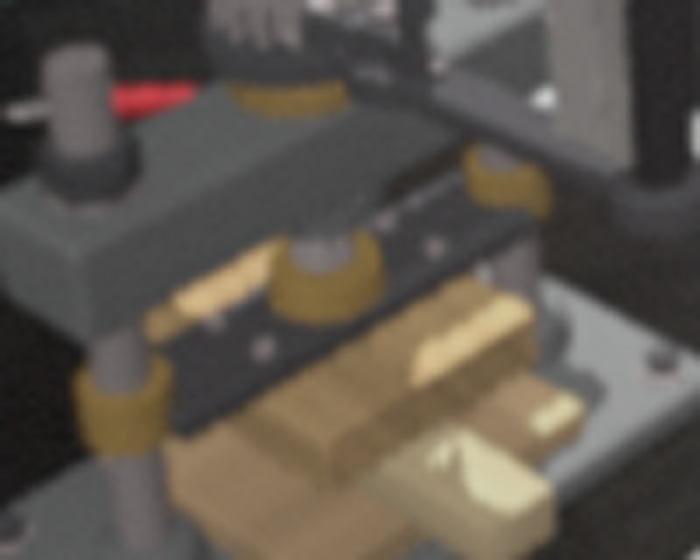

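>>> apply_moves(
  motion=[
    [[0, 0, 0.015], [0.0025, 0.0, 0], 0.36],
    [[0, 0, 0.03], [0.0045, 0.0, 0], 0.36],
    [[0, 0, 0.045], [0.007, 0.0, 0], 0.36],
    [[0, 0, 0.06], [0.009, 0.0005, 0], 0.36],
    [[0, 0, 0.075], [0.0115, 0.0005, 0], 0.36],
    [[0, 0, 0.09], [0.0135, 0.0005, 0], 0.36],
    [[0, 0, 0.105], [0.016, 0.001, 0], 0.36],
    [[0, 0, 0.12], [0.018, 0.001, 0], 0.36],
  ],
)

```text
time: 13.9
position: [0.611, -0.271, 0.2089]
ee_rot: [3.141, -0.0, -1.827]
ft_force: [1.2, 3.1, 2.3]
grip_width: 0.0302
```

```bash
python3 st.py
```

```text
tool hd 0.1062287707531242 [ 0.1492  0.0012  0.2089 -3.2718  0.4333  2.3247] t 13.9
```

>>> apply_moves(
  motion=[
    [[0, 0, 0.015], [0.0025, 0.0, 0], 0.36],
    [[0, 0, 0.03], [0.0045, 0.0, 0], 0.36],
    [[0, 0, 0.045], [0.007, 0.0, 0], 0.36],
    [[0, 0, 0.06], [0.009, 0.0005, 0], 0.36],
    [[0, 0, 0.075], [0.0115, 0.0005, 0], 0.36],
    [[0, 0, 0.09], [0.0135, 0.0005, 0], 0.36],
    [[0, 0, 0.105], [0.016, 0.001, 0], 0.36],
    [[0, 0, 0.12], [0.018, 0.001, 0], 0.36],
  ],
)

```text
time: 14.9
position: [0.6056, -0.2881, 0.2089]
ee_rot: [3.141, 0.0, -1.947]
ft_force: [0.1, 3.0, 1.5]
grip_width: 0.0305
```

```bash
python3 st.py s12
```

```text
tool hd 0.22611446459185824 [ 0.1495  0.0013  0.2089 -2.7898 -0.9767  1.5359] t 14.9
[ 0.1495  0.0017  0.2089 -1.455  -1.2397  1.532 ]
```

View pics/s12.png

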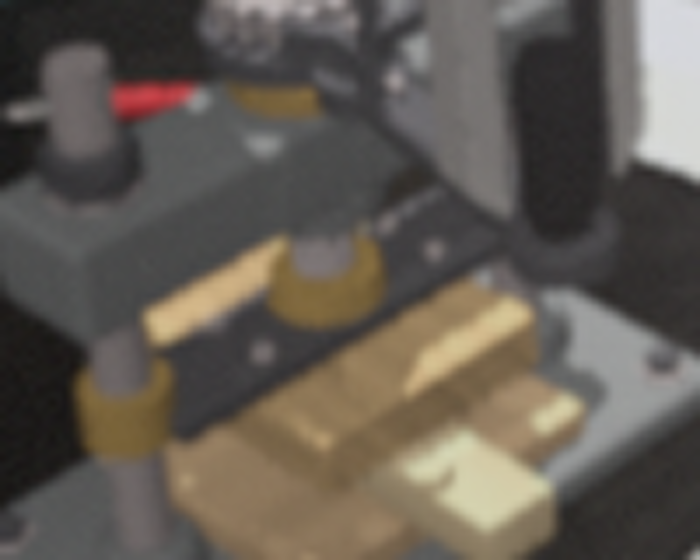

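>>> apply_moves(
  motion=[
    [[0, 0, 0.015], [0.0025, 0.0, 0], 0.36],
    [[0, 0, 0.03], [0.0045, 0.0, 0], 0.36],
    [[0, 0, 0.045], [0.007, 0.0, 0], 0.36],
    [[0, 0, 0.06], [0.009, 0.0005, 0], 0.36],
    [[0, 0, 0.075], [0.0115, 0.0005, 0], 0.36],
    [[0, 0, 0.09], [0.0135, 0.0005, 0], 0.36],
    [[0, 0, 0.105], [0.016, 0.001, 0], 0.36],
    [[0, 0, 0.12], [0.018, 0.001, 0], 0.36],
  ],
)

```text
time: 15.95
position: [0.598, -0.3045, 0.2089]
ee_rot: [3.141, 0.0, -2.067]
ft_force: [0.3, 2.8, 0.8]
grip_width: 0.03
```

```bash
python3 st.py
```

```text
tool hd 0.34616531310287524 [ 0.1498  0.0014  0.2089 -2.6347 -1.0762  0.8312] t 15.95
```

>>> apply_moves(
  motion=[
    [[0, 0, 0.015], [0.0025, 0.0, 0], 0.36],
    [[0, 0, 0.03], [0.0045, 0.0, 0], 0.36],
    [[0, 0, 0.045], [0.007, 0.0, 0], 0.36],
    [[0, 0, 0.06], [0.009, 0.0005, 0], 0.36],
    [[0, 0, 0.075], [0.0115, 0.0005, 0], 0.36],
    [[0, 0, 0.09], [0.0135, 0.0005, 0], 0.36],
    [[0, 0, 0.105], [0.016, 0.001, 0], 0.36],
    [[0, 0, 0.12], [0.018, 0.001, 0], 0.36],
  ],
)

```text
time: 16.95
position: [0.5886, -0.3199, 0.2089]
ee_rot: [3.141, -0.0, -2.187]
ft_force: [0.5, 4.0, 0.5]
grip_width: 0.0303
```

```bash
python3 st.py s13
```

```text
tool hd 0.4661658691922832 [ 0.15    0.0015  0.2089 -3.5753 -1.8735  0.5411] t 16.95
[ 0.15    0.0018  0.2089 -3.5398 -0.9894  1.2971]
```

View pics/s13.png

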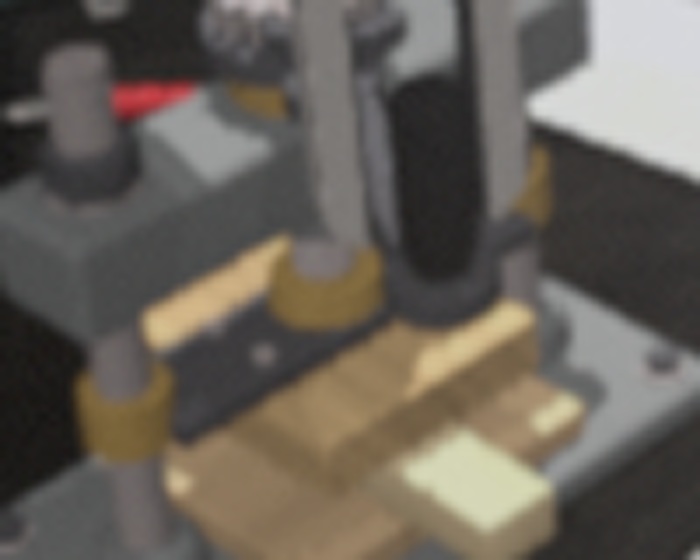

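>>> apply_moves(
  motion=[
    [[0, 0, 0.01], [0.0015, 0.0, 0], 0.36],
    [[0, 0, 0.02], [0.003, 0.0, 0], 0.36],
    [[0, 0, 0.03], [0.0045, 0.0, 0], 0.36],
    [[0, 0, 0.04], [0.006, 0.0, 0], 0.36],
    [[0, 0, 0.05], [0.0075, 0.0, 0], 0.36],
    [[0, 0, 0.06], [0.009, 0.0005, 0], 0.36],
    [[0, 0, 0.07], [0.0105, 0.0005, 0], 0.36],
    [[0, 0, 0.08], [0.012, 0.0005, 0], 0.36],
  ],
)

```text
time: 18.0
position: [0.5814, -0.3294, 0.2089]
ee_rot: [-3.142, 0.0, -2.267]
ft_force: [1.6, 2.3, -0.6]
grip_width: 0.0304
```

```bash
python3 st.py
```

```text
tool hd 0.5457711254348885 [ 0.1502  0.0014  0.2089 -2.8131 -0.2509 -0.6359] t 18.0
```

Still air; continue.

>>> apply_moves(
  motion=[
    [[0, 0, 0.015], [0.0025, 0.0, 0], 0.36],
    [[0, 0, 0.03], [0.0045, 0.0, 0], 0.36],
    [[0, 0, 0.045], [0.007, 0.0, 0], 0.36],
    [[0, 0, 0.06], [0.009, 0.0005, 0], 0.36],
    [[0, 0, 0.075], [0.0115, 0.0005, 0], 0.36],
    [[0, 0, 0.09], [0.0135, 0.0005, 0], 0.36],
    [[0, 0, 0.105], [0.016, 0.001, 0], 0.36],
    [[0, 0, 0.12], [0.018, 0.001, 0], 0.36],
  ],
)

```text
time: 19.0
position: [0.5689, -0.3425, 0.2089]
ee_rot: [3.141, -0.0, -2.387]
ft_force: [2.4, 2.6, 0.6]
grip_width: 0.0305
```

```bash
python3 st.py s14
```

```text
tool hd 0.6660939534159054 [ 0.1504  0.0015  0.2089 -3.5123 -0.2885  0.5536] t 19.0
[ 0.1504  0.0018  0.2089 -2.6437  0.1699 -0.0651]
```

View pics/s14.png

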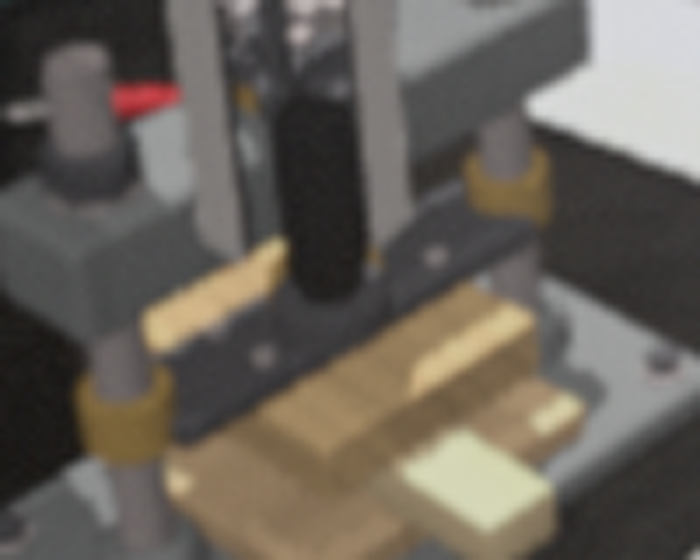

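>>> apply_moves(
  motion=[
    [[0, 0, 0.015], [0.0025, 0.0, 0], 0.36],
    [[0, 0, 0.03], [0.0045, 0.0, 0], 0.36],
    [[0, 0, 0.045], [0.007, 0.0, 0], 0.36],
    [[0, 0, 0.06], [0.009, 0.0005, 0], 0.36],
    [[0, 0, 0.075], [0.0115, 0.0005, 0], 0.36],
    [[0, 0, 0.09], [0.0135, 0.0005, 0], 0.36],
    [[0, 0, 0.105], [0.016, 0.001, 0], 0.36],
    [[0, 0, 0.12], [0.018, 0.001, 0], 0.36],
  ],
)

```text
time: 20.05
position: [0.5552, -0.3541, 0.2089]
ee_rot: [3.141, 0.0, -2.507]
ft_force: [2.8, 2.6, -0.0]
grip_width: 0.03
```

```bash
python3 st.py
```

```text
tool hd 0.7860703994859226 [ 0.1506  0.0013  0.2089 -3.7769 -0.4005 -0.0341] t 20.05
```

>>> apply_moves(
  motion=[
    [[0, 0, 0.012], [0.002, 0.0, 0], 0.36],
    [[0, 0, 0.025], [0.004, 0.0, 0], 0.36],
    [[0, 0, 0.037], [0.0055, 0.0, 0], 0.36],
    [[0, 0, 0.05], [0.0075, 0.0, 0], 0.36],
    [[0, 0, 0.062], [0.0095, 0.0, 0], 0.36],
    [[0, 0, 0.075], [0.0115, 0.0005, 0], 0.36],
    [[0, 0, 0.087], [0.013, 0.0005, 0], 0.36],
    [[0, 0, 0.1], [0.015, 0.0005, 0], 0.36],
  ],
)

```text
time: 21.05
position: [0.5433, -0.362, 0.2089]
ee_rot: [3.141, 0.001, -2.606]
ft_force: [4.9, 4.0, -0.9]
grip_width: 0.0298
```

```bash
python3 st.py s15
```

```text
tool hd 0.8852283016211562 [ 0.1507  0.0007  0.2089 -6.2598 -0.933  -0.9375] t 21.05
[ 0.1508  0.001   0.2089 -6.8213 -1.4587 -0.8997]
```

View pics/s15.png

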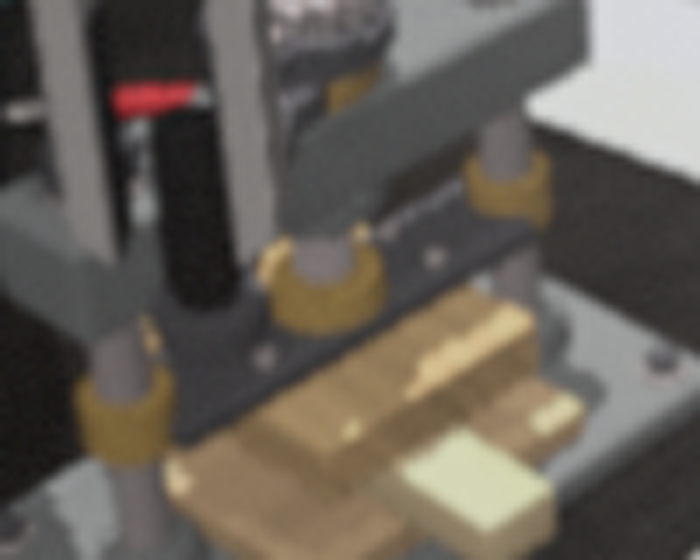

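>>> apply_moves(
  motion=[
    [[0, 0, 0.004], [0.0005, 0.0, 0], 0.36],
    [[0, 0, 0.008], [0.001, 0.0, 0], 0.36],
    [[0, 0, 0.012], [0.002, 0.0, 0], 0.36],
    [[0, 0, 0.016], [0.0025, 0.0, 0], 0.36],
    [[0, 0, 0.02], [0.003, 0.0, 0], 0.36],
    [[0, 0, 0.024], [0.0035, 0.0, 0], 0.36],
    [[0, 0, 0.027], [0.004, 0.0, 0], 0.36],
    [[0, 0, 0.03], [0.0045, 0.0, 0], 0.36],
  ],
)

```text
time: 22.1
position: [0.5396, -0.3642, 0.2089]
ee_rot: [3.141, 0.001, -2.636]
ft_force: [7.3, 5.8, -1.9]
grip_width: 0.0301
```

```bash
python3 st.py s16;python3 st.py s17
```

```text
tool hd 0.9148198421906137 [ 0.1508  0.0005  0.2089 -9.2014 -1.563  -1.9209] t 22.1
[ 0.1508  0.0006  0.2089 -8.3955 -0.872  -1.6664]
tool hd 0.9150005210689223 [ 0.1508  0.0006  0.2089 -8.3953 -0.8736 -1.6664] t 22.15
[ 0.1508  0.0005  0.2089 -6.9338 -0.9162 -1.6769]
```

>>> apply_moves(
  motion=[
    [[0, 0, -0.014], [-0.002, 0, 0], 0.36],
    [[0, 0, -0.028], [-0.004, 0, 0], 0.36],
    [[0, 0, -0.042], [-0.006, 0, 0], 0.36],
    [[0, 0, -0.056], [-0.0085, 0, 0], 0.36],
    [[0, 0, -0.065], [-0.01, 0, 0], 0.36],
    [[0, 0, -0.065], [-0.01, 0, 0], 0.1],
    [[0, 0, -0.065], [-0.01, 0, 0], 0.1],
    [[0, 0, -0.065], [-0.01, 0, 0], 0.1],
  ],
)

```text
time: 23.2
position: [0.5476, -0.3603, 0.2089]
ee_rot: [3.142, -0.0, -2.571]
ft_force: [0.6, 1.0, -0.6]
grip_width: 0.0425
```

```bash
python3 st.py s18
python3 - <<'E'
from h import *
c=capture('top'); save(c,'t18',(330,150,450,250),6)
E
```

```text
tool hd 0.8505674332761477 [ 0.1515  0.0014  0.2089 -1.0778 -0.5096 -0.6381] t 23.2
[ 0.1515  0.0014  0.2089 -1.3764 -0.55   -0.0345]
```

View pics/s18.png

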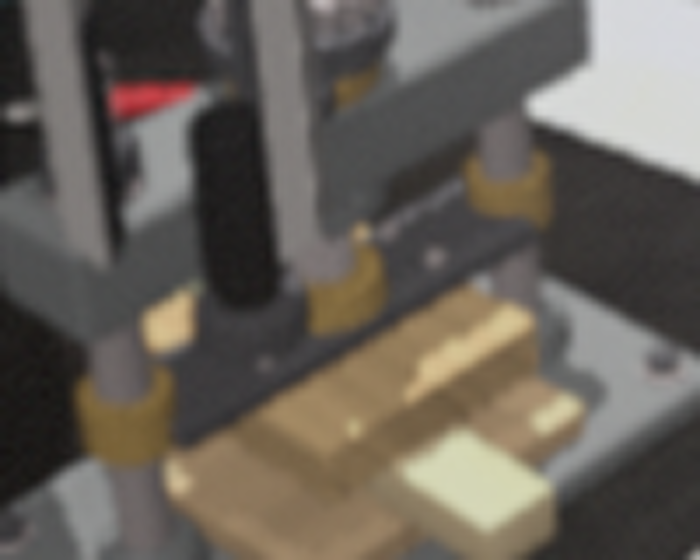

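View pics/t18.png

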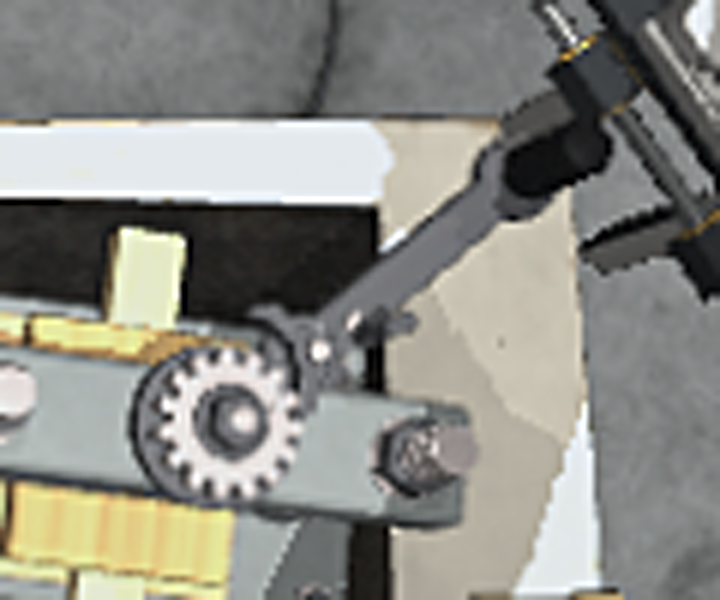

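>>> apply_moves(
  motion=[
    [[0, 0, 0], [-0.003, 0, 0], 0.1],
    [[0, 0, 0], [-0.006, 0, 0], 0.1],
    [[0, 0, 0], [-0.009, 0, 0], 0.1],
    [[0, 0, 0], [-0.01, 0, 0], 0.1],
    [[0, 0, 0], [-0.01, 0, 0], 0.1],
    [[0, 0, 0], [-0.01, 0, 0], 0.1],
    [[0, 0, 0], [-0.01, 0, 0], 0.1],
    [[0, 0, 0], [-0.01, 0, 0], 0.1],
  ],
)

```text
time: 24.3
position: [0.5562, -0.3547, 0.2089]
ee_rot: [3.141, -0.0, -2.571]
ft_force: [0.2, 0.3, 0.7]
grip_width: 0.0423
```

```bash
python3 st.py s19
```

```text
tool hd 0.8502019705201476 [ 0.1514 -0.0088  0.2089 -0.286  -0.126   0.6618] t 24.3
[ 0.1514 -0.0088  0.2089 -0.4947  0.3989 -0.3708]
```

View pics/s19.png

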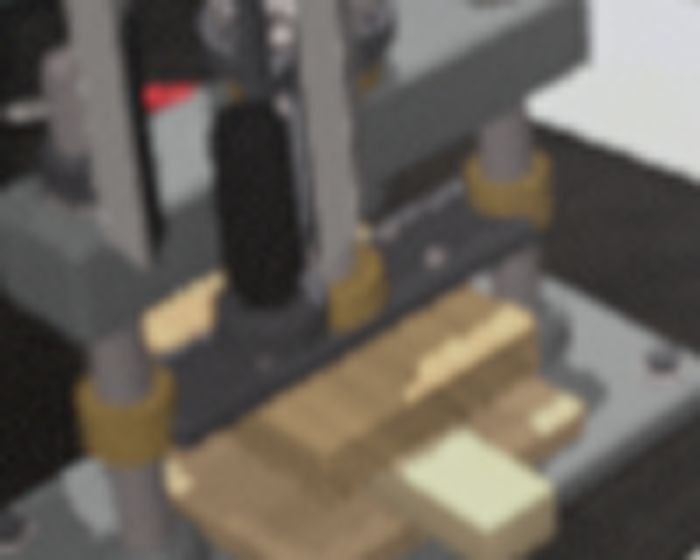

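>>> apply_moves(
  motion=[
    [[0, 0, 0], [-0.002, 0, 0], 0.0],
    [[0, 0, 0], [-0.002, 0, 0], 0.0],
    [[0, 0, 0], [-0.002, 0, -0.03], 0.0],
    [[0, 0, 0], [-0.002, 0, -0.06], 0.0],
    [[0, 0, 0], [-0.002, 0, -0.09], 0.0],
    [[0, 0, 0], [-0.002, 0, -0.12], 0.0],
    [[0, 0, 0], [-0.002, -0.03, -0.14], 0.0],
    [[0, 0, 0], [-0.002, -0.06, -0.14], 0.0],
  ],
)

```text
time: 25.35
position: [0.5911, -0.4048, 0.3512]
ee_rot: [-3.139, 0.001, -2.571]
ft_force: [0.4, 0.7, -0.6]
grip_width: 0.0466
```

Run:
```python
from h import *
import pickle
c=capture('scene'); save(c,'s20',(110,190,240,310),6)
t=capture('top'); save(t,'t20',(290,150,420,270),6)
print(get_obs()['ft_force'])
a=pickle.load(open('top0.pkl','rb'))['color'].astype(int); d=np.abs(a-t['color']).sum(2)>60
cv2.imwrite('pics/diff.png',(d*255).astype(np.uint8))
```

```text
[-0.3143  0.2715 -1.2498]
```

View pics/s20.png

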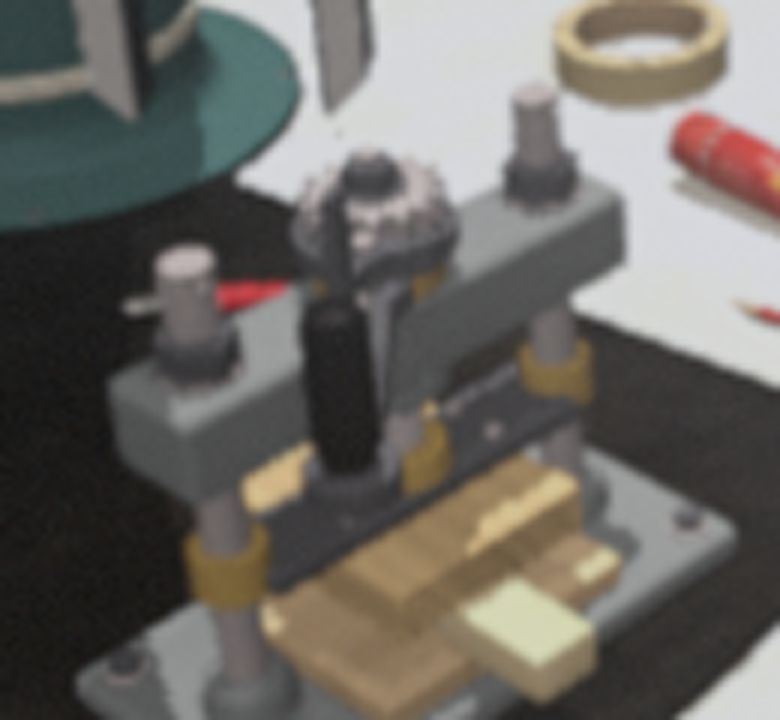

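View pics/t20.png

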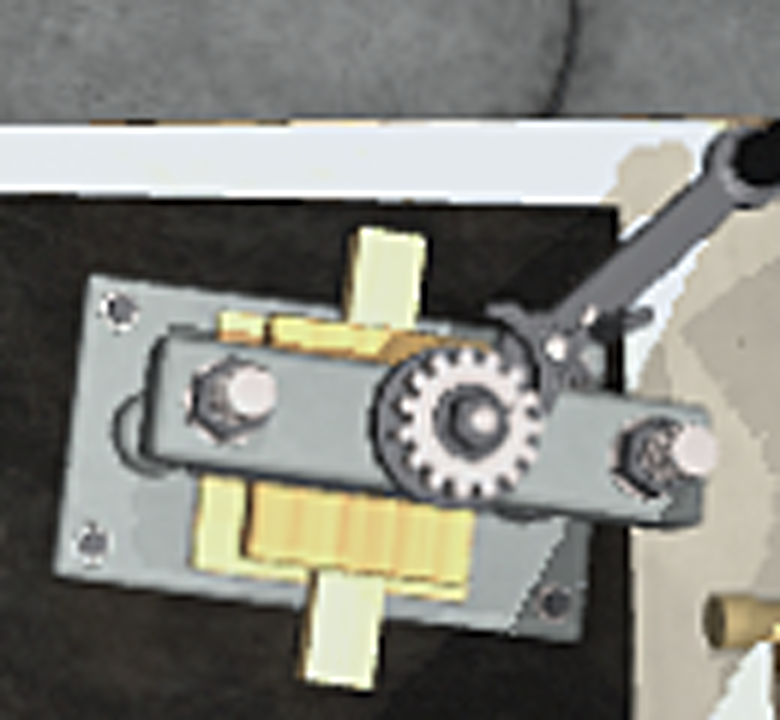

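View pics/diff.png

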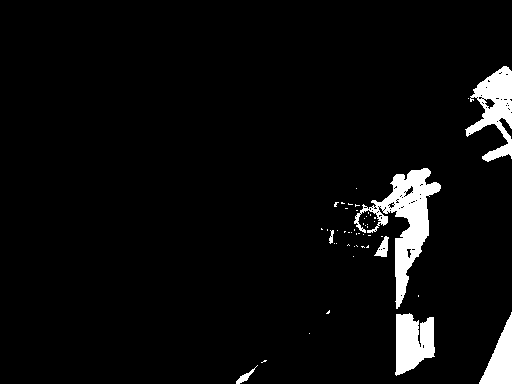

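Run:
```python
from h import *
c=capture('top'); save(c,'t21',(370,150,440,210),10)
s=capture('scene'); save(s,'s21',(150,200,200,280),8)
im=c['color'].astype(int)
```

```text
(no output)
```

View pics/t21.png

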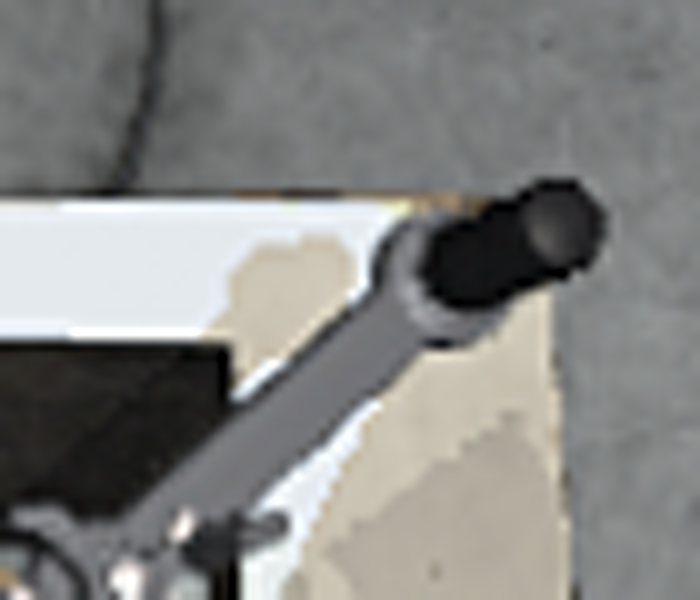

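Run:
```python
from h import *
import pickle
c=pickle.load(open('top0.pkl','rb'))
for n,(u,v) in {'start':(436.6,186.6),'now':(426,172.5)}.items():
    g=onz(c,u,v,.25)[:2]-AX; print(n,np.linalg.norm(g),np.radians(BX)-np.arctan2(g[1],g[0]))
# wheel tooth phase (15-fold) start / t5 / now
def phase(col):
    g=cv2.cvtColor(col,cv2.COLOR_RGB2GRAY).astype(np.float32); a=np.arange(0,2*np.pi,np.pi/360); s=[]
    for r in (.0245,.026):
        vals=[]
        for t in a:
            u=proj(c,[AX[0]+r*np.cos(t),AX[1]+r*np.sin(t),.206]); vals.append(cv2.getRectSubPix(g,(1,1),(float(u[0]),float(u[1])))[0,0])
        f=np.sum((np.array(vals)-np.mean(vals))*np.exp(-15j*a)); s.append((np.degrees(-np.angle(f))/15,abs(f)))
    return s
print(phase(c['color'])); 
for i in range(2): print(phase(capture('top')['color']))
```

```text
start 0.14969631955109255 0.9906651303463729
now 0.14748309652064295 0.7469436312645423
[(np.float64(-3.8299303950359223), np.float64(24679.52394575774)), (np.float64(-3.971951677944779), np.float64(15342.714865107951))]
[(np.float64(1.3299791182411842), np.float64(24027.345735126702)), (np.float64(1.024165910542041), np.float64(13222.091147362813))]
[(np.float64(1.338272512114385), np.float64(24029.86088354995)), (np.float64(1.0305599833503591), np.float64(13205.651601409943))]
```

Run:
```python
from h import *
import pickle
c=pickle.load(open('top0.pkl','rb'))
def phase(col):
    g=cv2.cvtColor(col,cv2.COLOR_RGB2GRAY).astype(np.float32); a=np.arange(0,2*np.pi,np.pi/360); o=[]
    for r in (.0245,.026):
        vals=[]
        for t in a:
            u=proj(c,[AX[0]+r*np.cos(t),AX[1]+r*np.sin(t),.206]); vals.append(cv2.getRectSubPix(g,(1,1),(float(u[0]),float(u[1])))[0,0])
        f=np.sum((np.array(vals)-np.mean(vals))*np.exp(-15j*a)); o.append(round(float(np.degrees(-np.angle(f))/15),2))
    return o
# handle direction: bright pivot rivet (r=41mm, z~.204..) found as brightest blob near
def rivet(col):
    g=cv2.cvtColor(col,cv2.COLOR_RGB2GRAY).astype(np.float32); best=[]
    for t in np.arange(-1.3,1.31,.01):
        th=np.radians(BX)-t
        u=proj(c,[AX[0]+.041*np.cos(th),AX[1]+.041*np.sin(th),.208]); best.append((cv2.getRectSubPix(g,(3,3),(float(u[0]),float(u[1]))).mean(),t))
    b=np.array(best); k=b[:,0].argmax(); w=slice(max(0,k-10),k+11); ww=np.clip(b[w,0]-b[w,0].min(),0,None)**2
    return (ww*b[w,1]).sum()/ww.sum()
def pad(fn,crop):
    im=cv2.imread('pics/'+fn+'.png')[:,:,::-1]; a,b,e,f=crop
    full=np.zeros((384,512,3),np.uint8); full[b:f,a:e]=cv2.resize(np.ascontiguousarray(im),(e-a,f-b),interpolation=cv2.INTER_AREA); return full
L={'start':c['color'],'t5':pad('t5',(330,170,430,250)),'t7':pad('t7',(330,170,430,250)),'t10':pad('t10',(310,150,430,250)),'t18':pad('t18',(330,150,450,250)),'t20':pad('t20',(290,150,420,270)),'now':capture('top')['color']}
for n,i in L.items():
    p=phase(i); h=rivet(i); print(n,p,'rivet',round(h,3),'rel deg mod24',(p[0]+np.degrees(h))%24)
```

```text
start [-3.83, -3.97] rivet -0.731 rel deg mod24 2.274398170631187
t5 [-3.88, -3.98] rivet -0.733 rel deg mod24 2.1189416814173185
t7 [-3.94, -4.09] rivet -0.75 rel deg mod24 1.103890282390033
t10 [8.7, 8.43] rivet -0.218 rel deg mod24 20.210479792652627
t18 [0.64, 0.32] rivet 0.781 rel deg mod24 21.39298438310402
t20 [1.32, 1.05] rivet 0.741 rel deg mod24 19.774731368390086
now [1.33, 1.02] rivet 0.741 rel deg mod24 19.79179429789921
```

Run:
```python
from h import *
print(rel(*tgt(.745,.150,0,.282),*cur()[1:]))
```

```text
(array([ 0.    ,  0.0002, -0.1046]), array([-0.0046,  0.0616,  0.0672]))
```

>>> apply_moves(
  motion=[
    [[0, 0, -0.05], [-0.002, 0.03, 0], 0.1],
    [[0, 0, -0.105], [-0.005, 0.061, 0], 0.1],
    [[0, 0, -0.105], [-0.005, 0.061, 0.03], 0.1],
    [[0, 0, -0.105], [-0.005, 0.061, 0.067], 0.1],
    [[0, 0, -0.105], [-0.005, 0.061, 0.1], 0.1],
    [[0, 0, -0.105], [-0.005, 0.061, 0.14], 0.1],
    [[0, 0, -0.105], [-0.005, 0.061, 0.14], 0.36],
    [[0, 0, -0.105], [-0.005, 0.061, 0.14], 0.36],
  ],
)

```text
time: 26.7
position: [0.5621, -0.3501, 0.2109]
ee_rot: [-3.14, 0.001, -2.466]
ft_force: [0.0, -0.6, 0.9]
grip_width: 0.0305
```

```bash
python3 st.py s22
```

```text
tool hd 0.7449462425827877 [ 0.1516 -0.0004  0.2109  0.3283  0.4818  0.9285] t 26.7
[ 0.1519 -0.0004  0.2112  0.0705  0.4621 -0.0538]
```

View pics/s22.png

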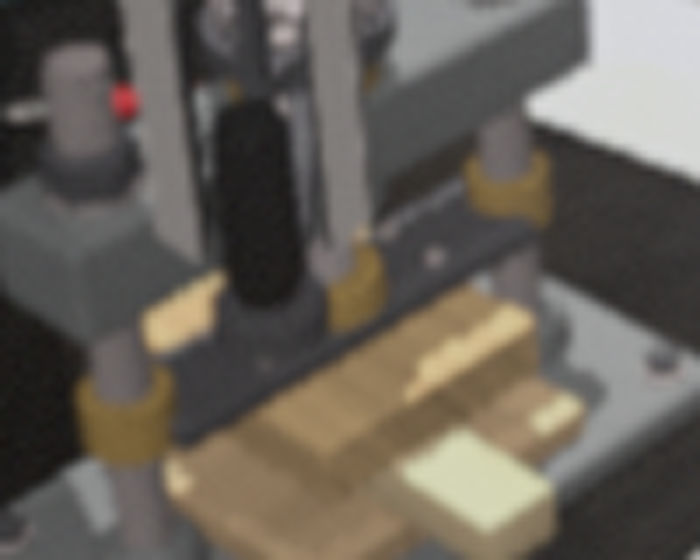

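>>> apply_moves(
  motion=[
    [[0, 0, 0.01], [0.0015, 0.0, 0], 0.36],
    [[0, 0, 0.02], [0.003, 0.0, 0], 0.36],
    [[0, 0, 0.03], [0.0045, 0.0, 0], 0.36],
    [[0, 0, 0.04], [0.006, 0.0, 0], 0.36],
    [[0, 0, 0.045], [0.007, 0.0, 0], 0.36],
    [[0, 0, 0.05], [0.0075, 0.0, 0], 0.36],
    [[0, 0, 0.055], [0.0085, 0.0, 0], 0.36],
    [[0, 0, 0.06], [0.009, 0.0, 0], 0.36],
  ],
)

```text
time: 27.75
position: [0.5546, -0.3555, 0.209]
ee_rot: [3.141, 0.0, -2.526]
ft_force: [0.9, 1.9, 1.3]
grip_width: 0.0303
```

```bash
python3 st.py s23
```

```text
tool hd 0.8053065463904145 [ 0.1514 -0.0003  0.209  -1.8731 -1.0637  1.3228] t 27.75
[ 0.1514 -0.0002  0.209  -1.9836 -1.1288  1.8716]
```

>>> apply_moves(
  motion=[
    [[0, 0, 0.004], [0.0005, 0.0, 0], 0.36],
    [[0, 0, 0.008], [0.001, 0.0, 0], 0.36],
    [[0, 0, 0.012], [0.002, 0.0, 0], 0.36],
    [[0, 0, 0.016], [0.0025, 0.0, 0], 0.36],
    [[0, 0, 0.02], [0.003, 0.0, 0], 0.36],
    [[0, 0, 0.024], [0.0035, 0.0, 0], 0.36],
    [[0, 0, 0.027], [0.004, 0.0, 0], 0.36],
    [[0, 0, 0.03], [0.0045, 0.0, 0], 0.36],
  ],
)

```text
time: 28.8
position: [0.5509, -0.3581, 0.2089]
ee_rot: [3.142, 0.0, -2.556]
ft_force: [2.9, 3.2, 2.3]
grip_width: 0.0297
```

```bash
python3 st.py s24
python3 - <<'E'
from h import *
import pickle
pickle.dump(capture('top'),open('t24.pkl','wb'))
E
```

```text
tool hd 0.8351819982379642 [ 0.1515 -0.0002  0.2089 -4.1974 -1.0759  2.3314] t 28.8
[ 0.1515 -0.0001  0.209  -5.0076 -2.0865  2.8416]
```

```bash
cat > ph.py <<'E'
from h import *
import pickle,sys
c=pickle.load(open('top0.pkl','rb'))
def phase(col):
    g=cv2.cvtColor(col,cv2.COLOR_RGB2GRAY).astype(np.float32); a=np.arange(0,2*np.pi,np.pi/360); o=[]
    for r in (.0235,.0245,.026):
        vals=[]
        for t in a:
            u=proj(c,[AX[0]+r*np.cos(t),AX[1]+r*np.sin(t),.206]); vals.append(cv2.getRectSubPix(g,(1,1),(float(u[0]),float(u[1])))[0,0])
        f=np.sum((np.array(vals)-np.mean(vals))*np.exp(-15j*a)); o.append(round(float(np.degrees(-np.angle(f))/15),2))
    return o
if __name__=='__main__':
    t=capture('top'); pickle.dump(t,open(sys.argv[1]+'.pkl','wb')); print(phase(t['color']))
    save(t,sys.argv[1],(345,190,425,250),8)
E
python3 - <<'E'
from ph import *
im=pickle.load(open('t24.pkl','rb')); print(phase(im['color'])); save(im,'t24',(345,190,425,250),8)
E
```

```text
[1.34, 1.4, 0.98]
```

View pics/t24.png

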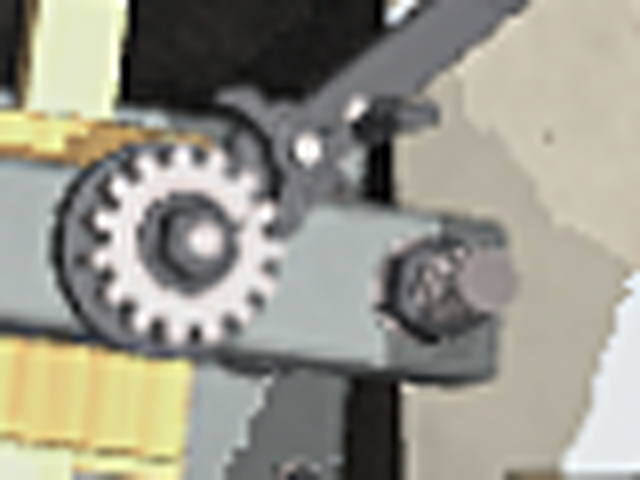

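>>> apply_moves(
  motion=[
    [[0, 0, 0.004], [0.0005, 0.0, 0], 0.36],
    [[0, 0, 0.008], [0.001, 0.0, 0], 0.36],
    [[0, 0, 0.012], [0.002, 0.0, 0], 0.36],
    [[0, 0, 0.016], [0.0025, 0.0, 0], 0.36],
    [[0, 0, 0.02], [0.003, 0.0, 0], 0.36],
    [[0, 0, 0.024], [0.0035, 0.0, 0], 0.36],
    [[0, 0, 0.027], [0.004, 0.0, 0], 0.36],
    [[0, 0, 0.03], [0.0045, 0.0, 0], 0.36],
  ],
)

```text
time: 29.9
position: [0.5474, -0.3604, 0.2089]
ee_rot: [3.142, 0.0, -2.586]
ft_force: [4.8, 4.8, 2.2]
grip_width: 0.0303
```

```bash
python3 st.py s25; python3 ph.py t25; python3 st.py
```

```text
tool hd 0.8649995775221058 [ 0.1515 -0.0006  0.2089 -6.6705 -1.5554  2.1729] t 29.9
[ 0.1516 -0.0005  0.2089 -6.5769 -1.8274  1.8357]
[1.37, 1.44, 0.97]
tool hd 0.8651153906009252 [ 0.1516 -0.0005  0.2089 -5.9583 -1.2047  2.2823] t 30.0
```

>>> apply_moves(
  motion=[
    [[0, 0, 0.004], [0.0005, 0.0, 0], 0.36],
    [[0, 0, 0.008], [0.001, 0.0, 0], 0.36],
    [[0, 0, 0.012], [0.002, 0.0, 0], 0.36],
    [[0, 0, 0.014], [0.002, 0.0, 0], 0.36],
    [[0, 0, 0.016], [0.0025, 0.0, 0], 0.36],
    [[0, 0, 0.018], [0.0025, 0.0, 0], 0.36],
    [[0, 0, 0.02], [0.003, 0.0, 0], 0.36],
    [[0, 0, 0.02], [0.003, 0.0, 0], 0.36],
  ],
)

```text
time: 31.0
position: [0.545, -0.362, 0.209]
ee_rot: [-3.142, 0.001, -2.606]
ft_force: [4.3, 4.8, 1.4]
grip_width: 0.0301
```

```bash
python3 st.py s26; python3 ph.py t26; python3 st.py
```

```text
tool hd 0.8848872680267661 [ 0.1516 -0.0007  0.209  -6.1672 -1.9741  1.4299] t 31.0
[ 0.1516 -0.0007  0.209  -6.2964 -2.3512  1.7788]
[0.95, 0.98, 0.41]
tool hd 0.8849167748312041 [ 0.1516 -0.0007  0.2089 -6.2376 -1.9493  2.2321] t 31.1
```

>>> apply_moves(
  motion=[
    [[0, 0, 0.004], [0.0005, 0.0, 0], 0.36],
    [[0, 0, 0.008], [0.001, 0.0, 0], 0.36],
    [[0, 0, 0.012], [0.002, 0.0, 0], 0.36],
    [[0, 0, 0.016], [0.0025, 0.0, 0], 0.36],
    [[0, 0, 0.02], [0.003, 0.0, 0], 0.36],
    [[0, 0, 0.024], [0.0035, 0.0, 0], 0.36],
    [[0, 0, 0.027], [0.004, 0.0, 0], 0.36],
    [[0, 0, 0.03], [0.0045, 0.0, 0], 0.36],
  ],
)

```text
time: 32.1
position: [0.5413, -0.3641, 0.209]
ee_rot: [-3.141, 0.001, -2.636]
ft_force: [6.4, 5.1, 1.5]
grip_width: 0.0305
```

```bash
python3 st.py s27; python3 ph.py t27; python3 st.py
```

```text
tool hd 0.9148211003850735 [ 0.1516 -0.001   0.209  -8.0688 -1.4132  1.5474] t 32.1
[ 0.1516 -0.0009  0.209  -8.2077 -1.7399  1.0345]
[0.24, 0.34, -0.03]
tool hd 0.914805378726534 [ 0.1516 -0.0009  0.209  -7.7366 -1.5608  2.0254] t 32.2
```

Pull is ~8 N. Releasing slowly to the handle's rest position.

>>> apply_moves(
  motion=[
    [[0, 0, -0.02], [-0.003, 0, 0], 0.36],
    [[0, 0, -0.04], [-0.006, 0, 0], 0.36],
    [[0, 0, -0.06], [-0.009, 0, 0], 0.36],
    [[0, 0, -0.08], [-0.012, 0.0005, 0], 0.36],
    [[0, 0, -0.1], [-0.015, 0.0005, 0], 0.36],
    [[0, 0, -0.12], [-0.018, 0.001, 0], 0.3],
    [[0, 0, -0.14], [-0.021, 0.0015, 0], 0.1],
    [[0, 0, -0.15], [-0.0225, 0.0015, 0], 0.1],
  ],
)

```text
time: 33.2
position: [0.5597, -0.3523, 0.2089]
ee_rot: [3.141, -0.0, -2.485]
ft_force: [0.1, -0.2, -0.2]
grip_width: 0.0421
```

```bash
python3 st.py s28; python3 ph.py t28; python3 st.py
```

```text
tool hd 0.7642006437974516 [ 0.1519 -0.      0.2089  0.0108  0.2132 -0.2119] t 33.2
[ 0.1519 -0.0002  0.2089 -0.4281  0.0212 -0.4143]
[1.32, 1.32, 1.05]
tool hd 0.7646737164321307 [ 0.1519 -0.0001  0.2089  0.0536  0.8219  0.187 ] t 33.3
```

View pics/s28.png

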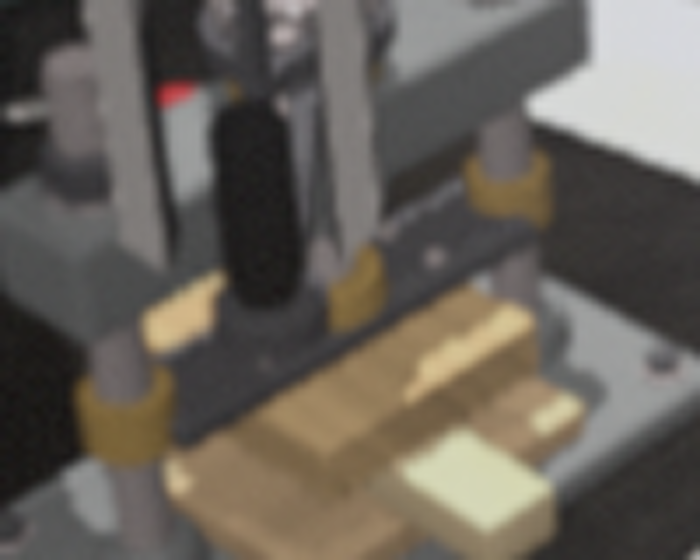

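Wheel settled back to exactly the same held phase (1.3°, about 95 N); the grip stands free between the fingers. Lift away.

>>> apply_moves(
  motion=[
    [[0, 0, 0], [0, 0, -0.02], 0.1],
    [[0, 0, 0], [0, 0, -0.05], 0.1],
    [[0, 0, 0], [0, 0, -0.08], 0.1],
    [[0, 0, 0], [0, 0, -0.11], 0.1],
    [[0, 0, 0], [0, -0.03, -0.14], 0.1],
    [[0, 0, 0], [0, -0.06, -0.14], 0.1],
    [[0, 0, 0], [0, -0.06, -0.14], 0.1],
    [[0, 0, 0], [0, -0.06, -0.14], 0.1],
  ],
)

```text
time: 34.3
position: [0.5961, -0.3995, 0.3486]
ee_rot: [3.141, -0.0, -2.486]
ft_force: [1.0, -0.2, 0.4]
grip_width: 0.0422
```

```bash
python3 st.py; python3 ph.py t29
python3 - <<'E'
from h import *
import pickle
t=pickle.load(open('t29.pkl','rb')); a=pickle.load(open('top0.pkl','rb'))
for c in (a,t):   # far-end of block: pale mask
    im=c['color'][180:270,330:375].astype(int)
    for lo,hi in ((185,203),(244,268)):
        s=c['color'][lo:hi,335:365].astype(int); m=(s.min(2)>140)&(s[:,:,0]>200); v,u=np.nonzero(m); print(len(u),u.mean()+335,v.mean()+lo)
save(t,'t29b',(330,170,450,260),6)
E
```

```text
tool hd 0.7650259217262816 [ 0.2115 -0.0001  0.3486 -0.6499  0.8067  0.4206] t 34.3
[1.32, 1.33, 1.06]
154 354.14935064935065 195.28571428571428
248 348.5483870967742 252.69758064516128
154 354.14935064935065 195.28571428571428
245 348.48571428571427 252.78367346938776
```

View pics/t29b.png

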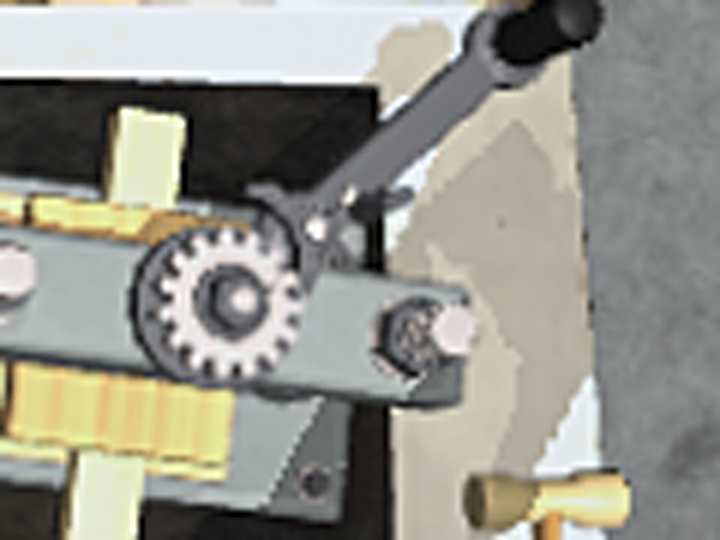

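```bash
python3 -c "
from cell import hand_in
print(hand_in())"
```

```text
the job is handed in; nothing more can be done
None
```

The block is clamped and the job is handed in at about 34 s of the 67 allowed. `hand_in` gave no verdict.

**What I did:**
- I pushed the direction tab over with the shut fingers, using about 2 N until it snapped. The handle and screw did not visibly move.
- With the fingers loosely around the grip, I swung the handle back from 0.99 to about -0.8 rad. Force was about 1 N and the wheel's tooth phase stayed the same where the top view could see it, partway through the swing.
- I then turned it clockwise in one stroke. It ran at about 3 N with the caul in the air, and the caul met the block near the end.
- The pull at the grip reached about 8 N. Three readings there were 9.2, 8.4 and 6.9 N, so it is noisy. I then let go.

**One check that disagreed:** after release, the handle sprang back about 0.15 rad, more than the "little" I expected. I re-caged the grip and pushed again:
- The wheel stood still until about 6.5 N, which matches roughly 95 N of clamping force.
- I took the pull back to 8.0 N and released slowly. The wheel settled at the same phase as before (1.3°).

**Final checks:**
- **Tab:** it is on the clockwise side in the top picture.
- **Block:** the top view shows it where it lay, to within about 0.1 pixel.
- **Other things on the bench:** a picture difference taken after the first release showed only the handle, wheel, caul edge, shadows and arm changed. I did not repeat it after the second push.
- **Gripper:** it is clear of everything.

The clamping force is inferred from the pull at the grip; I could not measure it directly.

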